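# Set the castle nuts on print-cart wheel hubs

### The job

Swing the fixture's clamp up and fully back open, put every wheel hub from the mat into a pocket of the fixture, and swing the clamp bar over onto their flanges. With it down, turn each castle nut clockwise to the next slot that lines up with the cross hole in its axle (marked by the yellow line). Then swing the clamp fully back open and stand all the hubs upright in the yellow tray. Leave everything else on the table where it is.

Things in the scene. Friction and masses are not known exactly. Their poses are not given: they have to be found in the camera images.
- fixture: Fixed aluminium fixture, three square pockets with blue rims in a row along its y axis; x points away from the robot, roughly. Origin: table level, under the middle pocket. Pockets 73 x 73 mm, floor 10 mm above the table, rims 6 mm above the floor, pitch 79 mm. Two hinge posts 58 mm high stand 50 mm behind the row (+x) at its ends (y = +-135 mm).
- clamp (a joint): Hinge of the clamp, a steel bail with a 262 mm bar along the fixture's y. 0 = bar lies on the hub flanges, on their robot side (-0.06 with no hub). Grows as the bar swings up, over the nuts and back, away from the robot: upright at 1.9, stop at 2.95; above 2.4 is fully open. Gravity pulls it down either side of upright; friction 0.12 N m brakes it.
- clamp_hinge (a point): Point on the clamp's hinge axis (parallel to the fixture's y), at the middle of the row, 55 mm behind it (+x), 50 mm above the table.
- clamp_handle (a point): Middle of the clamp's red handle: round bar 14 mm thick, 72 mm long, along the fixture's y, sticking out at the right-hand (-y) end of the bail, 173 mm right of the row's middle, 75 mm from the hinge axis: at clamp value q it lies at x = -75 cos(q + 0.262), z = 75 sin(q + 0.262) mm from the axis (fixture's axes). A gripper holding it can let it turn.
- mat: Black rubber mat, 250 x 260 x 3 mm, fixed, on which the hubs wait. Origin: centre of its underside.
- tray: Yellow tray for finished hubs, fixed, outside 210 (x) x 230 (y) mm, wall 5 mm thick and 14 mm high, floor 5 mm thick. Origin: centre of its underside.
- pocket0 (a point): Centre of the floor of the left-hand (+y) pocket; axes as the fixture's. A seated hub has its origin here (up to 3.5 mm play each way).
- pocket1 (a point): Centre of the floor of the middle pocket; axes as the fixture's. A seated hub has its origin here (up to 3.5 mm play each way).
- pocket2 (a point): Centre of the floor of the right-hand (-y) pocket; axes as the fixture's. A seated hub has its origin here (up to 3.5 mm play each way).
- hub_a: Wheel hub, may be absent; 0.3 to 0.5 kg. Dark square flange 66 x 66 x 8 mm, green round barrel 44 mm across from 8 to 40 mm up, brass castle nut 40.5 to 60.5 mm up, dark axle end 14 mm thick up to 67 mm. Origin: centre of the underside, z up; x, y parallel to the flange's edges. Cross hole along x, 56 mm up; the yellow line on the axle's end shows it.
- nut_a (a joint): Castle nut on hub_a; grows when turned clockwise seen from above. Hexagon 32 mm across flats, 12 mm high; crown above it 8 mm, six 5 mm slots, one over each flat. Slots line up with the hole at 0, 1.047, 2.094; starts at 0.2 to 0.8, so the next is 1.047. At q, a pair of flats faces along the hub's x turned clockwise by q. Turning takes 0.12 N m; it stays where left.
- hub_b: Wheel hub, may be absent; 0.3 to 0.5 kg. Dark square flange 66 x 66 x 8 mm, green round barrel 44 mm across from 8 to 40 mm up, brass castle nut 40.5 to 60.5 mm up, dark axle end 14 mm thick up to 67 mm. Origin: centre of the underside, z up; x, y parallel to the flange's edges. Cross hole along x, 56 mm up; the yellow line on the axle's end shows it.
- nut_b (a joint): Castle nut on hub_b; grows when turned clockwise seen from above. Hexagon 32 mm across flats, 12 mm high; crown above it 8 mm, six 5 mm slots, one over each flat. Slots line up with the hole at 0, 1.047, 2.094; starts at 0.2 to 0.8, so the next is 1.047. At q, a pair of flats faces along the hub's x turned clockwise by q. Turning takes 0.12 N m; it stays where left.
- hub_c: Wheel hub, may be absent; 0.3 to 0.5 kg. Dark square flange 66 x 66 x 8 mm, green round barrel 44 mm across from 8 to 40 mm up, brass castle nut 40.5 to 60.5 mm up, dark axle end 14 mm thick up to 67 mm. Origin: centre of the underside, z up; x, y parallel to the flange's edges. Cross hole along x, 56 mm up; the yellow line on the axle's end shows it.
- nut_c (a joint): Castle nut on hub_c; grows when turned clockwise seen from above. Hexagon 32 mm across flats, 12 mm high; crown above it 8 mm, six 5 mm slots, one over each flat. Slots line up with the hole at 0, 1.047, 2.094; starts at 0.2 to 0.8, so the next is 1.047. At q, a pair of flats faces along the hub's x turned clockwise by q. Turning takes 0.12 N m; it stays where left.
- varnish: Steel-grey varnish can, 66 mm across, 115 mm tall, a loose bystander; origin at the centre of its underside.
- tape: Green ring of tape, 90 mm across, 24 mm tall, a loose bystander; origin at the centre of its underside.
- spray: Blue spray can, 60 mm across, 200 mm tall, a loose bystander; origin at the centre of its underside.
- ink: Amber ink jar with black cap, 52 mm across, 48 mm tall, a loose bystander; origin at the centre of its underside.
- brushpot: Empty glass brush pot, 76 mm across, 100 mm tall, a loose bystander; origin at the centre of its underside.
- brush: Paint brush lying flat, a loose bystander; origin under its middle.
- spanner: Steel spanner lying flat, a loose bystander; origin under its middle.

How it is judged:
By the outcome, as a careful person would: the job done as asked, in the order asked, and still so for the second after the job is handed in, with the robot touching nothing.
Of hub_a, hub_b, hub_c only 2 to 3 are there at a start; the rules pass over those that are not, and their reading is None.
At some moment in a run one of hub_a, hub_b, hub_c may be knocked a few centimetres aside while the robot is not near it.
Once in a run the grip may slacken for a moment while it holds something.
It also fails if it takes over 210 s, if anything falls off the work surface, if the arm or the gripper's body presses on something with over 40 N, if the wrist force passes 120 N, or if a joint passes its speed limit or range.

### The arm

A 7-joint arm with a two-finger parallel gripper is mounted at the origin on the work surface. World frame = base frame: x ahead of the robot, y to its left, z up, the work surface at z = 0. Lengths are in m, angles in rad, forces in N, time in s.
With the tool pointing down it reaches from about 0.4 to 0.85 m from the base axis. Payload 10.4 kg.
Tool frame: the origin (TCP) lies at the very end of the fingers, on their centre line; the grasp point (between the pads) lies 19 mm behind it (manip.grip_point_offset is the distance from the TCP to the grasp point, in m); z points along the fingers, y is the line along which they close (so a half turn about z gives the same grasp; the last joint's range is limited). The gripper opens to 85 mm and grips with 20 to 120 N. Pads are 22 mm wide; open, the fingers measure 114 mm over their backs; the gripper's body (76 mm by 85 mm) begins 54 mm behind the grasp point. The pads swing forward as they close: fully open they stand 13 mm farther back than shut.
Start: joints at [-1.283, 0.332, -0.065, 1.46, 0.022, 1.35, -0.088], TCP at [0.191, 0.595, 0.231] pointing down, gripper open.
Joint ranges: [-2.6, 2.6], [-0.5, 2.12], [-1.47, 1.34], [0.16, 2.42], [-1.27, 4.41], [0.06, 2.06], [-2.6, 2.6]. Speed limits (rad/s): [2.22, 2.22, 2.79, 2.79, 3.14, 3.14, 3.14].

### API

Orientations are given as a unit quaternion [x, y, z, w].
In Python, from workcell import manip gives the robot as it stands. The module is installed in compiled form; this text tells all that it offers.
- The arm moves only by the shell command python3 -m inch 'ROWS' [OPENING] [FORCE]. ROWS is JSON, a list of rows, each a list of 2 entries, a list of its own where there are three numbers: the shift along the tool's x, y, z each as a share of 0.08 m, from -1 to 1, then the turn, a rotation vector about the tool's x, y, z each as a share of 45 degrees, from -1 to 1. A call has exactly 10 rows; each row is the pose to reach, as a shift and turn from the pose commanded when the call began, along the tool's axes at that moment; what a row does not reach only later rows make up. A row lasts 1/10 s, in which the tool goes at most 50 mm and 8.59 degrees, less where a joint would pass 70% of its speed; a pose out of reach is approached as far as the arm can. A call with a number of a shift or a turn outside -1 to 1 is refused whole. A call with a gripper value outside its range is refused whole. OPENING is the opening, from 0 (shut) to 1 (fully open), set as the call begins (- or left out, the last holds). The fingers move at their own pace and stop on an object; FORCE is the grip in N (left out, the last holds). Time passes only in rows, so rows that repeat a pose let the fingers close, or fill a call up. It gives the time, the measured TCP pose, the force, the opening and the grip force at its end, in the units of the state.
- manip.get_obs(): the state, without advancing time (a new reading comes with each control period).
- manip.camera(name): name is "side" or "top"; returns the picture (420x560x3 uint8, red, green, blue); there is no depth.
- manip.camera_params(name): a dict with "fov_y" (degrees; the focal length in pixels is half the picture's height over the tangent of half this angle, whatever the lens; pixels are square), "cx", "cy" (the principal point, pixels), "camera_from_world" (4x4, takes a point from world to camera coordinates). Camera axes: x right, y up, looking along -z (the intrinsics and any distortion apply to the point x, -y, -z); pixel columns grow to the right and rows downward; lengths in m; the calibration is good to about 2 mm. A picture is of the moment at which its call begins. camera_params takes no time and is no camera call.
- manip.hand_in(): hands the job in; it is judged then, once.
The state is a dict: "clock": time; "joint_pos": joint angles; "joint_velocities": joint speeds; "tau": joint torques, N m; "position": TCP position; "ee_rot": TCP orientation; "ft_force": force on the tool from outside, world axes, zero at the start; "torque": the same for the moment, N m; "grip_width": opening from 0.0 (shut) to 1.0 (fully open); "grasp_force": force on a finger pad.
Only numpy, scipy, OpenCV 4.12 (cv2) and the standard library are available. Lean on these libraries where they do the work, as an engineer would, in place of code of your own. Each camera call takes 0.05 s, during which the arm holds its last target. There are 200 camera calls.

## Working session

There is one attempt and no reset: what is moved stays moved. The work goes in short steps, Python scripts to look and compute and a shell command to move; the robot and the scene stay as the last step left them, time stands still between calls to the robot, and variables do not carry over. Pictures are saved under pics/ and viewed, at most 14 in all, crops included, and the job is handed in when it is done.

```bash
mkdir -p pics; ls
cat > h.py <<'E'
import numpy as np, cv2
from workcell import manip
from scipy.spatial.transform import Rotation as R
def snap(n,f=None):
    im=manip.camera(n)
    if f: cv2.imwrite('pics/'+f,im[:,:,::-1])
    return im
E
python3 - <<'E'
from h import *
for n in('top','side'):
    snap(n,n+'0.png'); p=manip.camera_params(n); print({k:(np.round(v,4).tolist()) if not isinstance(v,str) else v for k,v in p.items()})
o=manip.get_obs(); print({k:np.round(v,3).tolist() for k,v in o.items()}, manip.grip_point_offset)
E
```

```text
pics
{'fov_y': 45.3855, 'cx': 286.7744, 'cy': 200.3021, 'camera_from_world': [[-0.0167, -0.9998, 0.0071, -0.0773], [0.9916, -0.0157, 0.1281, -0.572], [-0.128, 0.0092, 0.9917, -1.6489], [0.0, 0.0, 0.0, 1.0]]}
{'fov_y': 57.1285, 'cx': 277.8893, 'cy': 210.1835, 'camera_from_world': [[0.8119, -0.5837, 0.0025, -0.509], [0.3006, 0.4218, 0.8554, -0.2254], [-0.5004, -0.6938, 0.5179, -0.8265], [0.0, 0.0, 0.0, 1.0]]}
{'clock': 0.1, 'joint_pos': [-1.283, 0.333, -0.065, 1.461, 0.022, 1.35, -0.089], 'joint_velocities': [-0.001, 0.0, -0.002, -0.001, -0.001, 0.0, 0.001], 'tau': [0.001, -62.675, 0.049, -39.242, 0.016, 0.007, -0.0], 'position': [0.191, 0.595, 0.231], 'ee_rot': [0.155, 0.988, -0.001, -0.0], 'ft_force': [-0.254, -0.045, -0.16], 'torque': [-0.007, -0.04, 0.011], 'grasp_force': 0.0, 'grip_width': 1.0} 0.0187
```

View pics/top0.png

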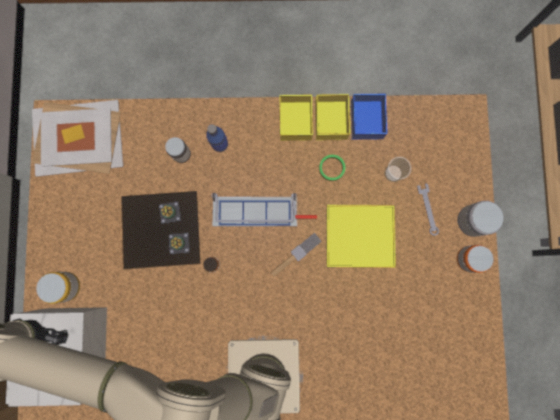

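View pics/side0.png

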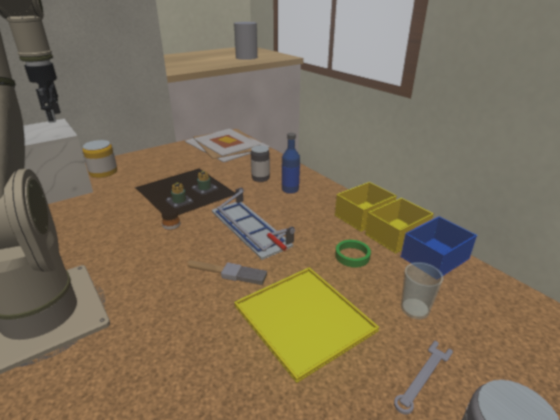

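The top view shows two hubs on the mat at about (169,212) and (179,243). The fixture spans x 213–297 with its clamp down, and the red handle is at (306,217). The tray is at (361,236). The side view agrees, and the third hub seems to be absent.

```bash
cat >> h.py <<'E'
def ray(n,u,v,z):
    p=manip.camera_params(n); f=210/np.tan(np.radians(p['fov_y']/2)); T=np.array(p['camera_from_world'])
    d=T[:3,:3].T@np.array([(u-p['cx'])/f,-(v-p['cy'])/f,-1]); c=-T[:3,:3].T@T[:3,3]
    return c+d*(z-c[2])/d[2]
def proj(n,P):
    p=manip.camera_params(n); f=210/np.tan(np.radians(p['fov_y']/2)); T=np.array(p['camera_from_world'])
    q=T[:3,:3]@np.array(P)+T[:3,3]; return np.array([p['cx']+f*q[0]/-q[2],p['cy']-f*q[1]/-q[2]])
def blobs(im,lo,hi,mn,roi=None):
    h=cv2.cvtColor(im,cv2.COLOR_RGB2HSV); m=cv2.inRange(h,np.array(lo),np.array(hi))
    if roi: k=np.zeros_like(m); k[roi[1]:roi[3],roi[0]:roi[2]]=1; m*=k
    c,_=cv2.findContours(m,cv2.RETR_EXTERNAL,cv2.CHAIN_APPROX_NONE)
    return m,sorted([x for x in c if cv2.contourArea(x)>=mn],key=cv2.contourArea,reverse=True)
def rect(n,c,z):
    w=np.array([ray(n,u,v,z)[:2] for u,v in c[:,0,:]],np.float32); return cv2.minAreaRect(w)
E
python3 - <<'E'
from h import *
im=cv2.imread('pics/top0.png')[:,:,::-1].copy(); sd=cv2.imread('pics/side0.png')[:,:,::-1].copy()
for n,I in(('top',im),('side',sd)):
    m,c=blobs(I,(25,150,80),(35,255,255),800); print(n,'yellow',[(rect(n,x,.014)) for x in c[:2]])
m,c=blobs(im,(0,0,0),(179,255,45),1500,(100,170,210,290)); print('mat',[rect('top',x,.003) for x in c[:2]])
m,c=blobs(im,(100,70,60),(130,255,255),15,(200,180,310,240)); print('blue',[rect('top',x,.016) for x in c[:4]],[c0.shape for c0 in c])
m,c=blobs(im,(0,150,80),(6,255,255),8,(285,195,330,235)); print('red',[(rect('top',x,.069),cv2.boundingRect(x)) for x in c])
m,c=blobs(sd,(0,150,80),(6,255,255),8,(250,210,320,270)); print('red side',[rect('side',x,.069) for x in c])
A=cv2.resize(im[180:280,110:210],(600,600),interpolation=cv2.INTER_CUBIC)[:, :,::-1]
cv2.imwrite('pics/hubs0.png',A)
cv2.imwrite('pics/fix0.png',cv2.resize(im[180:240,200:330],(780,360),interpolation=cv2.INTER_CUBIC)[:,:,::-1])
E
```

```text
top yellow [((0.45071977376937866, -0.3339855670928955), (0.22872959077358246, 0.205885648727417), 89.04125213623047), ((0.8620132207870483, -0.12202909588813782), (0.1079421117901802, 0.1218261867761612), 89.14928436279297)]
side yellow [((0.45141154527664185, -0.3366154134273529), (0.2352336347103119, 0.21367859840393066), 88.62418365478516)]
mat []
blue [] []
red [(((0.511987030506134, -0.1484580934047699), (0.06563621759414673, 0.009883122518658638), 89.0822982788086), (296, 215, 21, 4))]
red side [((0.5142629146575928, -0.1507558822631836), (0.07363304495811462, 0.010567326098680496), 85.08466339111328)]
```

View pics/hubs0.png

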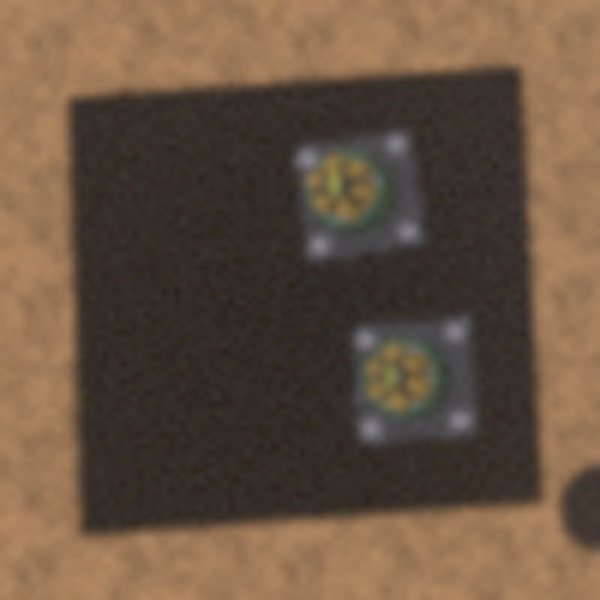

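View pics/fix0.png

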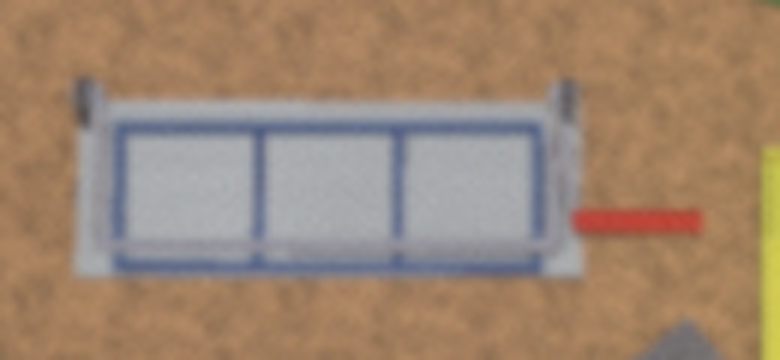

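The crop shows both hubs with bright bolts at their flange corners. The upper hub's yellow line runs nearly up and down in the image. The fixture crop shows the blue rim outline spanning crop (113–547, 122–272), with the clamp bar at y≈245.

Run:
```python
from h import *
im=cv2.imread('pics/top0.png')[:,:,::-1].copy()
def W(pts,u0,v0,z): return np.array([ray('top',u0+(x+.5)/6-.5,v0+(y+.5)/6-.5,z)[:2] for x,y in pts])
for B in([(307,158),(398,142),(409,232),(318,247)],[(366,340),(457,331),(461,420),(371,430)]):
    w=W(B,110,180,.012); print('hub',w.mean(0).round(4),np.round(np.linalg.norm(w-np.roll(w,1,0),axis=1),4),[np.degrees(np.arctan2(*(w[j]-w[i])[::-1])).round(1) for i,j in((1,0),(2,3),(3,0),(2,1))])
    # nut: line top at z .07
w=W([(113,122),(547,122),(547,272),(113,272)],200,180,.016); print('rim',w.mean(0),w.tolist())
w=W([(75,100),(583,100),(583,275),(75,275)],200,180,.010); print('plate',w.mean(0))
hsv=cv2.cvtColor(im,cv2.COLOR_RGB2HSV); 
for x,y in[(260,190),(115,200),(400,190),(200,122)]: print(hsv[180+y//6,200+x//6])
m,c=blobs(im,(105,60,60),(130,255,255),15,(210,190,300,232)); print('blue',[(rect('top',x,.016),cv2.boundingRect(x)) for x in c[:4]])
m,c=blobs(im,(0,0,0),(179,255,75),1500,(100,170,215,290)); print('mat',[rect('top',x,.003) for x in c[:2]])
Y=[]
for cx,cy in((167,211),(177,243)):
    Z=cv2.resize(im[cy-9:cy+10,cx-9:cx+10],(380,380),interpolation=cv2.INTER_CUBIC)[:,:,::-1]; Y.append(Z)
cv2.imwrite('pics/nuts.png',np.hstack(Y))
```

```text
hub [0.5401 0.3124] [0.0511 0.052  0.0517 0.0517] [np.float64(99.2), np.float64(98.5), np.float64(7.8), np.float64(7.5)]
hub [0.435  0.2798] [0.0505 0.0512 0.0499 0.0505] [np.float64(94.7), np.float64(95.4), np.float64(3.9), np.float64(3.1)]
rim [0.53387896 0.02289409] [[0.5783826864676872, 0.14537064808954453], [0.5745010994359065, -0.1003078617388304], [0.4893439917889325, -0.09879732214471157], [0.4932880468962657, 0.14531088752053173]]
plate [0.53998424 0.02372365]
[115  60 140]
[112  71 137]
[114  60 144]
[112  54 147]
blue [(((0.5437940359115601, 0.025005824863910675), (0.23771290481090546, 0.05794322490692139), 89.09403991699219), (219, 201, 71, 18))]
mat [((0.4831297993659973, 0.34469082951545715), (0.24315109848976135, 0.25362393260002136), 3.1102118492126465)]
```

View pics/nuts.png

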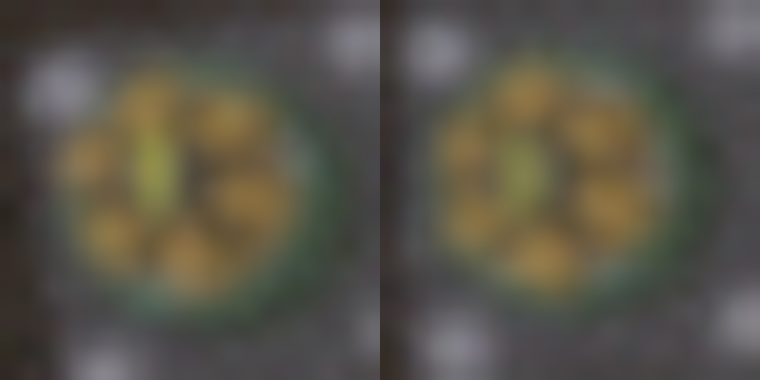

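Measurements agree: the fixture is at (0.534, 0.023) with yaw about −0.9°, and the handle is where the geometry predicts from both cameras. The nut crop shows six crown teeth on each nut, with both yellow lines near vertical (along hub x). Next is the handle.

```bash
cat >> h.py <<'E'
def to(x,y,z,psi):
    "shift and turn still to go, in move units, tool axes"
    o=manip.get_obs(); C=R.from_quat(o['ee_rot']); a=np.radians(psi)
    T=R.from_matrix(np.array([[-np.sin(a),np.cos(a),0],[np.cos(a),np.sin(a),0],[0,0,-1]]).T)
    s=C.inv().apply(np.array([x,y,z])-o['position'])/.08; t=np.degrees((C.inv()*T).as_rotvec())/45
    print('to',s.round(3),t.round(3),'| pos',np.round(o['position'],4),'F',np.round(o['ft_force'],1),'w',round(o['grip_width'],3),'g',round(o['grasp_force'],1),'t',round(o['clock'],1))
FX=np.array([.534,.023]); FY=-0.9
def fix(x,y):
    a=np.radians(FY); return FX+np.array([x*np.cos(a)-y*np.sin(a),x*np.sin(a)+y*np.cos(a)])
E
python3 -m inch '[[[-0.3,-0.3,0],[0,0,0.19]],[[-0.6,-0.6,0],[0,0,0.38]],[[-0.8,-0.8,0],[0,0,0.57]],[[-1,-1,0],[0,0,0.76]],[[-1,-1,0],[0,0,0.95]],[[-1,-1,0],[0,0,1]],[[-1,-1,0],[0,0,1]],[[-1,-1,0],[0,0,1]],[[-1,-1,0],[0,0,1]],[[-1,-1,0],[0,0,1]]]' 0.5 40
python3 -m inch '[[[-0.3,0,0],[0,0,0.19]],[[-0.6,0,0],[0,0,0.38]],[[-0.9,0,0],[0,0,0.57]],[[-1,0,0],[0,0,0.62]],[[-1,0,0],[0,0,0.62]],[[-1,0,0],[0,0,0.62]],[[-1,0,0],[0,0,0.62]],[[-1,0,0],[0,0,0.62]],[[-1,0,0],[0,0,0.62]],[[-1,0,0],[0,0,0.62]]]'
python3 -c "from h import *; to(*fix(-.0185,-.173),.12,FY)"
```

```text
clock: 1.1
position: [0.2428, 0.4945, 0.2312]
ee_rot: [0.521, 0.854, -0.0, 0.0]
ft_force: [0.9, 0.5, 0.9]
grip_width: 0.5
grasp_force: 0.0
clock: 2.1
position: [0.2792, 0.4235, 0.2312]
ee_rot: [0.711, 0.703, -0.0, -0.0]
ft_force: [-0.4, -0.3, 0.0]
grip_width: 0.499
grasp_force: 0.0
to [-7.131  3.002  1.39 ] [-0.     0.     0.005] | pos [0.2792 0.4235 0.2312] F [-0.4 -0.3  0. ] w 0.499 g 0.0 t 2.1
```

```bash
(
python3 -m inch '[[[-0.2,0.1,0],[0,0,0]],[[-0.5,0.3,0],[0,0,0]],[[-0.8,0.4,0],[0,0,0]],[[-1,0.5,0],[0,0,0]],[[-1,0.5,0],[0,0,0]],[[-1,0.5,0],[0,0,0]],[[-1,0.5,0],[0,0,0]],[[-1,0.5,0],[0,0,0]],[[-1,0.5,0],[0,0,0]],[[-1,0.5,0],[0,0,0]]]'
python3 -m inch '[[[-0.2,0.1,0],[0,0,0]],[[-0.5,0.3,0],[0,0,0]],[[-0.8,0.4,0],[0,0,0]],[[-1,0.5,0],[0,0,0]],[[-1,0.5,0],[0,0,0]],[[-1,0.5,0],[0,0,0]],[[-1,0.5,0],[0,0,0]],[[-1,0.5,0],[0,0,0]],[[-1,0.5,0],[0,0,0]],[[-1,0.5,0],[0,0,0]]]'
python3 -m inch '[[[-0.2,0.1,0],[0,0,0]],[[-0.5,0.3,0],[0,0,0]],[[-0.8,0.4,0],[0,0,0]],[[-1,0.5,0],[0,0,0]],[[-1,0.5,0],[0,0,0]],[[-1,0.5,0],[0,0,0]],[[-1,0.5,0],[0,0,0]],[[-1,0.5,0],[0,0,0]],[[-1,0.5,0],[0,0,0]],[[-1,0.5,0],[0,0,0]]]'
python3 -m inch '[[[-0.2,0.1,0],[0,0,0]],[[-0.5,0.3,0],[0,0,0]],[[-0.8,0.4,0],[0,0,0]],[[-1,0.5,0],[0,0,0]],[[-1,0.5,0],[0,0,0]],[[-1,0.5,0],[0,0,0]],[[-1,0.5,0],[0,0,0]],[[-1,0.5,0],[0,0,0]],[[-1,0.5,0],[0,0,0]],[[-1,0.5,0],[0,0,0]]]'
python3 -m inch '[[[-0.2,0.1,0],[0,0,0]],[[-0.5,0.3,0],[0,0,0]],[[-0.8,0.4,0],[0,0,0]],[[-1,0.5,0],[0,0,0]],[[-1,0.5,0],[0,0,0]],[[-1,0.5,0],[0,0,0]],[[-1,0.5,0],[0,0,0]],[[-1,0.5,0],[0,0,0]],[[-1,0.5,0],[0,0,0]],[[-1,0.5,0],[0,0,0]]]'
python3 -m inch '[[[-0.2,0.1,0.1],[0,0,0]],[[-0.5,0.3,0.2],[0,0,0]],[[-0.8,0.4,0.3],[0,0,0]],[[-1,0.5,0.4],[0,0,0]],[[-1,0.5,0.5],[0,0,0]],[[-1,0.5,0.6],[0,0,0]],[[-1,0.5,0.6],[0,0,0]],[[-1,0.5,0.6],[0,0,0]],[[-1,0.5,0.6],[0,0,0]],[[-1,0.5,0.6],[0,0,0]]]'
python3 -m inch '[[[-0.2,0,0.1],[0,0,0]],[[-0.5,0,0.2],[0,0,0]],[[-0.8,0,0.3],[0,0,0]],[[-1,0,0.4],[0,0,0]],[[-1,0,0.5],[0,0,0]],[[-1,0,0.6],[0,0,0]],[[-1,0,0.8],[0,0,0]],[[-1,0,0.8],[0,0,0]],[[-1,0,0.8],[0,0,0]],[[-1,0,0.8],[0,0,0]]]') | grep position
python3 -c "from h import *; to(*fix(-.0185,-.173),.048,FY)"
```

```text
position: [0.3182, 0.3431, 0.2312]
position: [0.3572, 0.2626, 0.2313]
position: [0.3963, 0.1821, 0.2313]
position: [0.4353, 0.1017, 0.2313]
position: [0.4744, 0.0212, 0.2313]
position: [0.5136, -0.0592, 0.1837]
position: [0.5129, -0.1392, 0.1199]
to [-0.131 -0.001  0.899] [ 0.001 -0.     0.005] | pos [ 0.5129 -0.1392  0.1199] F [-0.3  0.5 -0. ] w 0.495 g 0.0 t 9.1
```

```bash
(
python3 -m inch '[[[-0.13,0,0.1],[0,0,0]],[[-0.13,0,0.2],[0,0,0]],[[-0.13,0,0.3],[0,0,0]],[[-0.13,0,0.4],[0,0,0]],[[-0.13,0,0.5],[0,0,0]],[[-0.13,0,0.6],[0,0,0]],[[-0.13,0,0.7],[0,0,0]],[[-0.13,0,0.8],[0,0,0]],[[-0.13,0,0.9],[0,0,0]],[[-0.13,0,0.9],[0,0,0]]]'
python3 -m inch '[[[0,0,0],[0,0,0]],[[0,0,0],[0,0,0]],[[0,0,0],[0,0,0]],[[0,0,0],[0,0,0]],[[0,0,0],[0,0,0]],[[0,0,0],[0,0,0]],[[0,0,0],[0,0,0]],[[0,0,0],[0,0,0]],[[0,0,0],[0,0,0]],[[0,0,0],[0,0,0]]]' 0 30)
python3 - <<'E'
from h import *
to(*fix(-.0185,-.173),.048,FY)
q0=-.06
for q in np.arange(-.06,2.75,.2): print(round(q,2),((75*np.array([np.cos(q0+.262)-np.cos(q+.262),-(np.sin(q+.262)-np.sin(q0+.262))]))/80).round(2), end=' ')
E
```

```text
clock: 10.1
position: [0.5116, -0.1499, 0.0461]
ee_rot: [0.711, 0.703, -0.001, -0.001]
ft_force: [0.7, -0.7, -0.7]
grip_width: 0.499
grasp_force: 0.0
clock: 11.1
position: [0.5161, -0.1502, 0.0487]
ee_rot: [0.711, 0.703, 0.002, 0.003]
ft_force: [13.4, -2.4, -8.4]
grip_width: 0.148
grasp_force: 31.3
to [ 0.006 -0.042  0.008] [0.01  0.002 0.005] | pos [ 0.5161 -0.1502  0.0487] F [13.4 -2.4 -8.4] w 0.148 g 31.3 t 11.1
-0.06 [ 0. -0.] 0.14 [ 0.06 -0.18] 0.34 [ 0.15 -0.34] 0.54 [ 0.27 -0.49] 0.74 [ 0.41 -0.6 ] 0.94 [ 0.58 -0.69] 1.14 [ 0.76 -0.74] 1.34 [ 0.95 -0.75] 1.54 [ 1.13 -0.72] 1.74 [ 1.31 -0.66] 1.94 [ 1.47 -0.57] 2.14 [ 1.61 -0.44] 2.34 [ 1.72 -0.29] 2.54 [ 1.8  -0.12] 2.74 [1.85 0.06]
```

```bash
(
python3 -m inch '[[[0,0.08,-0.1],[0,0,0]],[[0,0.11,-0.21],[0,0,0]],[[0,0.2,-0.37],[0,0,0]],[[0,0.32,-0.52],[0,0,0]],[[0,0.46,-0.63],[0,0,0]],[[0,0.63,-0.72],[0,0,0]],[[0,0.81,-0.77],[0,0,0]],[[0,1,-0.78],[0,0,0]],[[0,1,-0.78],[0,0,0]],[[0,1,-0.78],[0,0,0]]]'
python3 -m inch '[[[0,0.1,0.02],[0,0,0]],[[0,0.18,0.03],[0,0,0]],[[0,0.36,0.09],[0,0,0]],[[0,0.52,0.18],[0,0,0]],[[0,0.66,0.31],[0,0,0]],[[0,0.77,0.46],[0,0,0]],[[0,0.85,0.63],[0,0,0]],[[0,0.87,0.68],[0,0,0]],[[0,0.87,0.68],[0,0,0]],[[0,0.87,0.68],[0,0,0]]]')
python3 - <<'E'
from h import *
to(*fix(.13,-.173),.048,FY)
E
```

```text
clock: 12.1
position: [0.5939, -0.1516, 0.1118]
ee_rot: [0.712, 0.703, 0.001, 0.001]
ft_force: [-0.0, -0.9, 5.5]
grip_width: 0.146
grasp_force: 30.6
clock: 13.1
position: [0.6623, -0.1522, 0.0553]
ee_rot: [0.712, 0.703, 0.0, 0.001]
ft_force: [2.0, -3.4, -3.0]
grip_width: 0.149
grasp_force: 29.9
to [ 0.002 -0.013  0.091] [0.001 0.001 0.004] | pos [ 0.6623 -0.1522  0.0553] F [ 2.  -3.4 -3. ] w 0.149 g 29.9 t 13.1
```

```bash
(
python3 -m inch '[[[0,0.02,0.1],[0,0,0]],[[0,0.02,0.2],[0,0,0]],[[0,0.02,0.2],[0,0,0]],[[0,0.02,0.2],[0,0,0]],[[0,0.02,0.2],[0,0,0]],[[0,0.02,0.2],[0,0,0]],[[0,0.02,0.2],[0,0,0]],[[0,0.02,0.2],[0,0,0]],[[0,0.02,0.2],[0,0,0]],[[0,0.02,0.2],[0,0,0]]]' 
python3 -m inch '[[[0,0,0],[0,0,0]],[[0,0,0],[0,0,0]],[[0,0,0],[0,0,0]],[[0,0,0],[0,0,0]],[[0,0,-0.1],[0,0,0]],[[0,0,-0.3],[0,0,0]],[[0,0,-0.5],[0,0,0]],[[0,0,-0.7],[0,0,0]],[[0,0,-0.9],[0,0,0]],[[0,0,-1],[0,0,0]]]' 0.5
python3 -m inch '[[[0,-0.1,-0.2],[0,0,0]],[[0,-0.4,-0.5],[0,0,0]],[[0,-0.7,-0.8],[0,0,0]],[[0,-1,-1],[0,0,0]],[[0.3,-1,-1],[0,0,0]],[[0.6,-1,-1],[0,0,0]],[[0.9,-1,-1],[0,0,0]],[[1,-1,-1],[0,0,0]],[[1,-1,-1],[0,0,0]],[[1,-1,-1],[0,0,0]]]') | grep -E "pos|wid|ft"
python3 - <<'E'
from h import *
im=snap('top','t1.png'); s=snap('side','s1.png'); to(.54,.3124,.18,7.6)
for n,I in(('top',im),('side',s)):
    m,c=blobs(I,(0,150,80),(6,255,255),8,(240,160,340,270)); print(n,[(rect(n,x,.055),cv2.boundingRect(x)) for x in c])
h=manip.camera_params
for q in(2.4,2.6,2.95):
    P=[*fix(.055-.075*np.cos(q+.262),-.173),.05+.075*np.sin(q+.262)]; print(q,P,proj('top',P),proj('side',P))
E
```

```text
position: [0.6644, -0.1522, 0.0388]
ft_force: [6.4, -4.3, -3.1]
grip_width: 0.146
position: [0.6643, -0.1522, 0.122]
ft_force: [0.7, 0.6, -0.1]
grip_width: 0.498
position: [0.5844, -0.0723, 0.1994]
ft_force: [-0.6, -0.2, -0.5]
grip_width: 0.499
to [ 4.805 -0.624  0.239] [ 0.     0.001 -0.187] | pos [ 0.5844 -0.0727  0.1994] F [-0.  -0.2 -0.6] w 0.503 g 0.0 t 16.2
top [(((0.6592547297477722, -0.16398414969444275), (0.03686600923538208, 0.006795614026486874), 89.1172866821289), (304, 172, 12, 3))]
side [(((0.6559582948684692, -0.15854378044605255), (0.0723782405257225, 0.013870169408619404), 89.0124740600586), (314, 222, 18, 14))]
2.4 [np.float64(0.6528063616701165), np.float64(-0.15188770468353033), np.float64(0.08460633672815354)] [306.3349431 173.3476729] [320.10652015 218.22112614]
2.6 [np.float64(0.6583545504529605), np.float64(-0.15197486259770393), np.float64(0.07069731073731027)] [306.13296645 172.45994181] [321.41341065 222.04894686]
2.95 [np.float64(0.6610808012408718), np.float64(-0.15201768996740755), np.float64(0.04472381072432)] [305.77836125 173.07529609] [321.60264474 229.90991183]
```

```bash
(
python3 -m inch '[[[0.2,-0.1,0],[0,0,0]],[[0.5,-0.2,0],[0,0,0]],[[0.8,-0.2,0],[0,0,0]],[[1,-0.2,0],[0,0,0]],[[1,-0.2,0],[0,0,0]],[[1,-0.2,0],[0,0,0]],[[1,-0.2,0],[0,0,0]],[[1,-0.2,0],[0,0,0]],[[1,-0.2,0],[0,0,0]],[[1,-0.2,0],[0,0,0]]]' 0.8
python3 -m inch '[[[0.2,-0.1,0],[0,0,0]],[[0.5,-0.2,0],[0,0,0]],[[0.8,-0.2,0],[0,0,0]],[[1,-0.2,0],[0,0,0]],[[1,-0.2,0],[0,0,0]],[[1,-0.2,0],[0,0,0]],[[1,-0.2,0],[0,0,0]],[[1,-0.2,0],[0,0,0]],[[1,-0.2,0],[0,0,0]],[[1,-0.2,0],[0,0,0]]]'
python3 -m inch '[[[0.2,-0.1,0],[0,0,0]],[[0.5,-0.2,0],[0,0,0]],[[0.8,-0.2,0],[0,0,0]],[[1,-0.2,0],[0,0,0]],[[1,-0.2,0],[0,0,0]],[[1,-0.2,0],[0,0,0]],[[1,-0.2,0],[0,0,0]],[[1,-0.2,0],[0,0,0]],[[1,-0.2,0],[0,0,0]],[[1,-0.2,0],[0,0,0]]]') | grep position
cat >> h.py <<'E'
def crop(im,u,v,w,h,k,f): cv2.imwrite('pics/'+f,cv2.resize(im[v:v+h,u:u+w],(w*k,h*k),interpolation=cv2.INTER_CUBIC)[:,:,::-1])
def mats(im,u0=110,v0=180,u1=205,v1=275,z=.012):
    "bright bolts on the dark mat: flange squares"
    g=cv2.resize(im[v0:v1,u0:u1],None,fx=6,fy=6,interpolation=cv2.INTER_CUBIC)
    hsv=cv2.cvtColor(g,cv2.COLOR_RGB2HSV); m=((hsv[...,1]<45)&(hsv[...,2]>105)).astype(np.uint8)
    n,_,st,ce=cv2.connectedComponentsWithStats(m)
    return [(ray('top',u0+(c[0]+.5)/6-.5,v0+(c[1]+.5)/6-.5,z)[:2].round(4).tolist(),int(s[4]),c.round().tolist()) for s,c in zip(st[1:],ce[1:]) if 100<s[4]<900]
E
python3 - <<'E'
from h import *
im=snap('top','t2.png')
for b in mats(im): print(b)
to(.54,.3124,.18,7.6)
E
```

```text
position: [0.5695, 0.0088, 0.1993]
position: [0.5545, 0.089, 0.1993]
position: [0.5395, 0.1692, 0.1994]
([0.6446, 0.2365], 154, [494.0, 10.0])
([0.6294, 0.3528], 124, [289.0, 40.0])
([0.5861, 0.2233], 732, [516.0, 112.0])
([0.5811, 0.3427], 429, [305.0, 124.0])
([0.5608, 0.3381], 116, [313.0, 159.0])
([0.5508, 0.2136], 319, [533.0, 173.0])
([0.5408, 0.3322], 322, [323.0, 194.0])
([0.5193, 0.3244], 181, [336.0, 232.0])
([0.5117, 0.3357], 297, [316.0, 246.0])
to [ 1.788 -0.017  0.242] [ 0.    -0.    -0.185] | pos [0.5395 0.1694 0.1993] F [-0.2 -0.3 -0.3] w 0.802 g 0.0 t 19.2
```

```bash
python3 -c "
import cv2,numpy as np
a=cv2.imread('pics/t2.png')[150:300,80:280]; s=manip=None
cv2.imwrite('pics/v2.png',cv2.resize(a,(800,600),interpolation=cv2.INTER_CUBIC))"
```

```text
(no output)
```

View pics/v2.png

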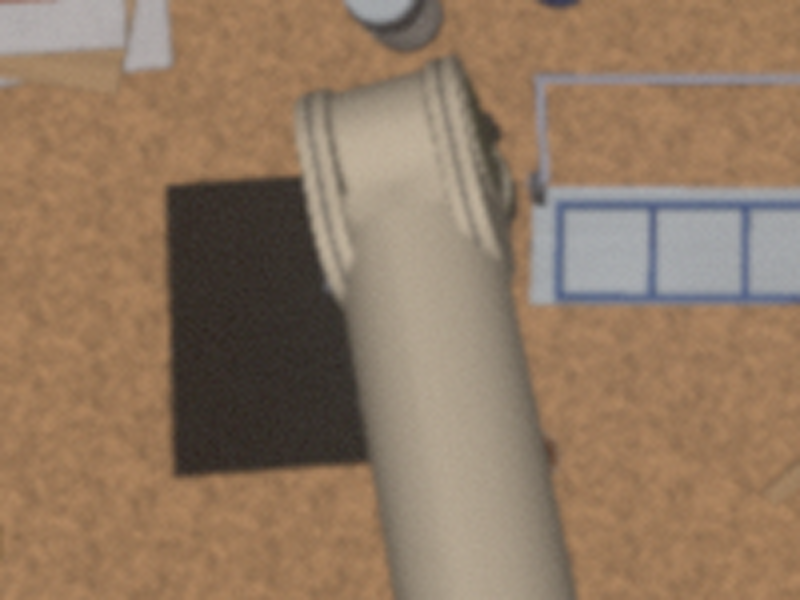

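The arm hides both hubs from above. The clamp bar is visible well behind the fixture, so it is open. I'll check the hubs in the side view and in t1.

```bash
cat >> h.py <<'E'
def brass(n,im,roi):
    m,c=blobs(im,(12,90,70),(28,255,255),6,roi); 
    return [(np.round(cv2.minEnclosingCircle(x)[0],1).tolist(),cv2.contourArea(x)) for x in c[:6]]
E
python3 - <<'E'
from h import *
L=lambda f: cv2.imread('pics/'+f)[:,:,::-1].copy()
s2=snap('side','s2.png')
for f in('side0.png','s1.png','s2.png'):
    I=L(f); m,c=blobs(I,(40,50,20),(95,255,200),15,(140,160,230,215)); print(f,[cv2.boundingRect(x) for x in c[:4]], [cv2.contourArea(x) for x in c[:4]])
for b in mats(L('t1.png')): print(b)
E
```

```text
side0.png [(171, 192, 14, 10), (199, 182, 8, 7)] [70.5, 20.5]
s1.png [(171, 192, 14, 10)] [65.5]
s2.png [(171, 192, 14, 10), (200, 181, 9, 8)] [65.5, 24.0]
([0.5686, 0.2914], 254, [396.0, 144.0])
([0.5605, 0.3406], 314, [309.0, 160.0])
([0.519, 0.2844], 217, [407.0, 231.0])
([0.512, 0.3337], 266, [320.0, 245.0])
([0.4617, 0.2571], 263, [455.0, 332.0])
([0.458, 0.3067], 234, [366.0, 340.0])
([0.4123, 0.2536], 272, [460.0, 420.0])
([0.4085, 0.3032], 277, [371.0, 428.0])
```

```bash
(
python3 -m inch '[[[0.3,0,0],[0,0,-0.1]],[[0.6,0,0],[0,0,-0.2]],[[0.9,0,0],[0,0,-0.2]],[[1,0,0],[0,0,-0.2]],[[1,0,0],[0,0,-0.2]],[[1,0,0],[0,0,-0.2]],[[1,0,0],[0,0,-0.2]],[[1,0,0],[0,0,-0.2]],[[1,0,0],[0,0,-0.2]],[[1,0,0],[0,0,-0.2]]]'
python3 -m inch '[[[0.2,0.03,0.1],[0,0,0]],[[0.4,0.06,0.3],[0,0,0]],[[0.6,0.09,0.5],[0,0,0]],[[0.78,0.12,0.7],[0,0,0]],[[0.78,0.12,0.9],[0,0,0]],[[0.78,0.12,0.9],[0,0,0]],[[0.78,0.12,0.9],[0,0,0]],[[0.78,0.12,0.9],[0,0,0]],[[0.78,0.12,0.9],[0,0,0]],[[0.78,0.12,0.9],[0,0,0]]]') | grep position
python3 - <<'E'
from h import *
to(.5403,.3125,.012,8.2)
E
```

```text
position: [0.5405, 0.2493, 0.1994]
position: [0.5413, 0.3127, 0.128]
to [-1.000e-03 -1.500e-02  1.451e+00] [ 0.001 -0.001  0.001] | pos [0.5413 0.3127 0.128 ] F [-0.5  0.4  0.1] w 0.799 g 0.0 t 21.3
```

```bash
(
python3 -m inch '[[[0,-0.01,0.1],[0,0,0]],[[0,-0.01,0.3],[0,0,0]],[[0,-0.01,0.5],[0,0,0]],[[0,-0.01,0.7],[0,0,0]],[[0,-0.01,0.8],[0,0,0]],[[0,-0.01,0.9],[0,0,0]],[[0,-0.01,0.9],[0,0,0]],[[0,-0.01,0.9],[0,0,0]],[[0,-0.01,0.9],[0,0,0]],[[0,-0.01,0.9],[0,0,0]]]'
python3 -m inch '[[[0,0,0.05],[0,0,0]],[[0,0,0.1],[0,0,0]],[[0,0,0.2],[0,0,0]],[[0,0,0.3],[0,0,0]],[[0,0,0.4],[0,0,0]],[[0,0,0.5],[0,0,0]],[[0,0,0.54],[0,0,0]],[[0,0,0.54],[0,0,0]],[[0,0,0.54],[0,0,0]],[[0,0,0.54],[0,0,0]]]'
python3 -m inch '[[[0,0,0],[0,0,0]],[[0,0,0],[0,0,0]],[[0,0,0],[0,0,0]],[[0,0,0],[0,0,0]],[[0,0,0],[0,0,0]],[[0,0,0],[0,0,0]],[[0,0,0],[0,0,0]],[[0,0,0],[0,0,0]],[[0,0,0],[0,0,0]],[[0,0,0],[0,0,0]]]' 0 60) | grep -E 'pos|ft|wid|gra'
python3 - <<'E'
from h import *
to(*fix(0,.079),.09,FY)
E
```

```text
position: [0.5405, 0.3129, 0.0559]
ft_force: [-0.3, 0.4, 0.4]
grip_width: 0.798
grasp_force: 0.0
position: [0.5405, 0.3128, 0.0125]
ft_force: [-0.5, 0.4, -0.1]
grip_width: 0.801
grasp_force: 0.0
position: [0.541, 0.313, 0.013]
ft_force: [1.1, -0.3, 5.6]
grip_width: 0.498
grasp_force: 61.0
to [-2.599 -0.449 -0.965] [ 0.002 -0.001  0.204] | pos [0.541 0.313 0.013] F [ 1.1 -0.3  5.6] w 0.498 g 61.0 t 24.3
```

```bash
(
python3 -m inch '[[[0,0,-0.05],[0,0,0]],[[0,0,-0.2],[0,0,0]],[[0,0,-0.4],[0,0,0]],[[0,0,-0.6],[0,0,0]],[[0,0,-0.8],[0,0,0]],[[0,0,-0.95],[0,0,0]],[[0,0,-0.95],[0,0,0]],[[0,0,-0.95],[0,0,0]],[[0,0,-0.95],[0,0,0]],[[0,0,-0.95],[0,0,0]]]'
python3 -m inch '[[[-0.1,0,0],[0,0,0.05]],[[-0.25,0,0],[0,0,0.1]],[[-0.4,-0.1,0],[0,0,0.15]],[[-0.6,-0.1,0],[0,0,0.2]],[[-0.8,-0.15,0],[0,0,0.2]],[[-0.95,-0.2,0],[0,0,0.2]],[[-1,-0.2,0],[0,0,0.2]],[[-1,-0.2,0],[0,0,0.2]],[[-1,-0.2,0],[0,0,0.2]],[[-1,-0.2,0],[0,0,0.2]]]') | grep -E 'pos|ft|wid|gra'
python3 - <<'E'
from h import *
to(*fix(0,.079),.09,FY)
E
```

```text
position: [0.5397, 0.3124, 0.0872]
ft_force: [-0.2, 0.5, -3.8]
grip_width: 0.495
grasp_force: 61.4
position: [0.5358, 0.2321, 0.0881]
ft_force: [-0.5, -0.3, -3.7]
grip_width: 0.499
grasp_force: 61.6
to [-1.627  0.011 -0.025] [ 0.    -0.     0.006] | pos [0.5358 0.2321 0.0881] F [-0.5 -0.3 -3.7] w 0.499 g 61.6 t 26.3
```

```bash
(
python3 -m inch '[[[-0.1,0,0],[0,0,0]],[[-0.25,0,0],[0,0,0]],[[-0.4,0,0],[0,0,0]],[[-0.6,0,0],[0,0,0]],[[-0.8,0,0],[0,0,0]],[[-0.9,0,0],[0,0,0]],[[-0.9,0,0],[0,0,0]],[[-0.9,0,0],[0,0,0]],[[-0.9,0,0],[0,0,0]],[[-0.9,0,0],[0,0,0]]]'
python3 -m inch '[[[-0.1,0,0],[0,0,0]],[[-0.25,0,0],[0,0,0]],[[-0.4,0,0],[0,0,0]],[[-0.6,0.01,0],[0,0,0]],[[-0.73,0.01,0],[0,0,0]],[[-0.73,0.01,0],[0,0,0]],[[-0.73,0.01,0],[0,0,0]],[[-0.73,0.01,0],[0,0,0]],[[-0.73,0.01,0],[0,0,0]],[[-0.73,0.01,0],[0,0,0]]]') | grep -E 'pos|ft|wid|gra'
python3 - <<'E'
from h import *
to(*fix(0,.079),.02,FY)
s=snap('side'); crop(s,180,130,140,120,5,'s3.png')
E
```

```text
position: [0.5349, 0.1601, 0.088]
ft_force: [-0.3, 1.0, -3.3]
grip_width: 0.498
grasp_force: 61.6
position: [0.535, 0.1013, 0.0881]
ft_force: [0.3, 0.3, -3.9]
grip_width: 0.499
grasp_force: 61.6
to [0.008 0.002 0.851] [-0.    -0.     0.005] | pos [0.535  0.1013 0.0881] F [ 0.3  0.3 -3.9] w 0.499 g 61.6 t 28.3
```

View pics/s3.png

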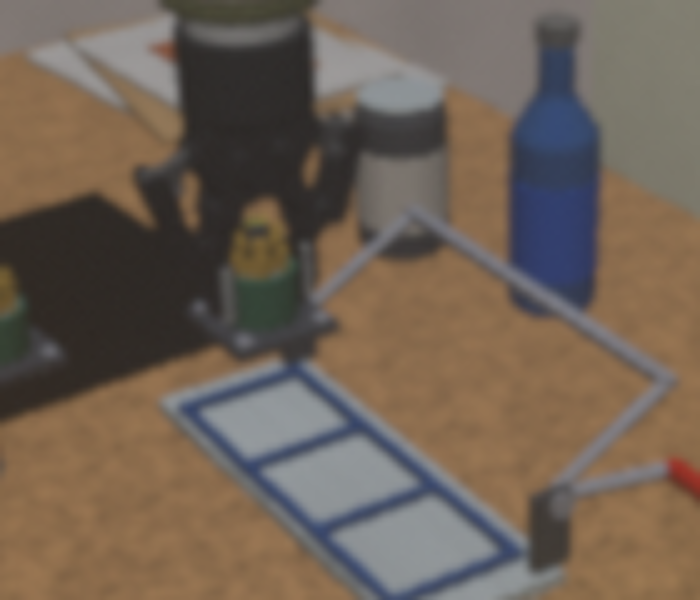

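The crop shows the hub upright between the fingers above the left pocket, and the bail fully back. I'll lower it now.

```bash
(
python3 -m inch '[[[0,0,0.1],[0,0,0]],[[0,0,0.2],[0,0,0]],[[0,0,0.3],[0,0,0]],[[0,0,0.4],[0,0,0]],[[0,0,0.5],[0,0,0]],[[0,0,0.6],[0,0,0]],[[0,0,0.7],[0,0,0]],[[0,0,0.75],[0,0,0]],[[0,0,0.8],[0,0,0]],[[0,0,0.84],[0,0,0]]]'
python3 -m inch '[[[0,0,0],[0,0,0]],[[0,0,0],[0,0,0]],[[0,0,0],[0,0,0]],[[0,0,0],[0,0,0]],[[0,0,0],[0,0,0]],[[0,0,0],[0,0,0]],[[0,0,0],[0,0,0]],[[0,0,0],[0,0,0]],[[0,0,0],[0,0,0]],[[0,0,0],[0,0,0]]]' 0.8
python3 -m inch '[[[0,0,-0.1],[0,0,0]],[[0,0,-0.2],[0,0,0]],[[0,0,-0.4],[0,0,0]],[[0,0,-0.6],[0,0,0]],[[0,0,-0.8],[0,0,0]],[[0,0,-1],[0,0,0]],[[0,0,-1],[0,0,0]],[[0,0,-1],[0,0,0]],[[0,0,-1],[0,0,0]],[[0,0,-1],[0,0,0]]]'
) | grep -E 'pos|ft|wid|gra'
python3 - <<'E'
from h import *
s=snap('side','s4.png'); m,c=blobs(s,(40,50,20),(95,255,200),15,(140,160,300,235)); print([(cv2.boundingRect(x),cv2.contourArea(x)) for x in c[:4]])
print(proj('side',[*fix(0,.079),.034]))
t=snap('top','t4.png')
for b in mats(t): print(b)
to(.4351,.2802,.11,4.1)
E
```

```text
position: [0.5357, 0.1008, 0.0212]
ft_force: [1.8, 0.9, -3.4]
grip_width: 0.497
grasp_force: 62.9
position: [0.5351, 0.1009, 0.0209]
ft_force: [0.3, 0.4, 0.5]
grip_width: 0.8
grasp_force: 0.0
position: [0.5346, 0.1007, 0.1002]
ft_force: [-0.7, 0.5, 0.2]
grip_width: 0.801
grasp_force: 0.0
[((171, 192, 14, 10), 69.5)]
[232.87362622 207.65157045]
([0.5305, 0.2193], 312, [523.0, 209.0])
([0.4618, 0.2572], 278, [455.0, 332.0])
([0.4582, 0.307], 236, [366.0, 340.0])
([0.4124, 0.2538], 276, [460.0, 420.0])
([0.4088, 0.3033], 289, [371.0, 428.0])
to [ 2.229 -1.274 -0.12 ] [-0.001  0.    -0.107] | pos [0.5348 0.1006 0.1004] F [-0.   0.   0.4] w 0.801 g 0.0 t 31.4
```

```bash
(
python3 -m inch '[[[0.2,-0.1,-0.1],[0,0,0]],[[0.5,-0.3,-0.1],[0,0,-0.1]],[[0.8,-0.5,-0.1],[0,0,-0.1]],[[1,-0.6,-0.1],[0,0,-0.1]],[[1,-0.6,-0.1],[0,0,-0.1]],[[1,-0.6,-0.1],[0,0,-0.1]],[[1,-0.6,-0.1],[0,0,-0.1]],[[1,-0.6,-0.1],[0,0,-0.1]],[[1,-0.6,-0.1],[0,0,-0.1]],[[1,-0.6,-0.1],[0,0,-0.1]]]'
python3 -m inch '[[[0.2,-0.1,0],[0,0,0]],[[0.5,-0.3,0],[0,0,0]],[[0.8,-0.5,0],[0,0,0]],[[1,-0.6,0],[0,0,0]],[[1,-0.6,0],[0,0,0]],[[1,-0.6,0],[0,0,0]],[[1,-0.6,0],[0,0,0]],[[1,-0.6,0],[0,0,0]],[[1,-0.6,0],[0,0,0]],[[1,-0.6,0],[0,0,0]]]'
) | grep -E 'pos'
python3 - <<'E'
from h import *
to(.4351,.2803,.0125,4.1)
s=snap('side','s5.png'); m,c=blobs(s,(40,50,20),(95,255,200),15,(140,160,300,235)); print([(cv2.boundingRect(x),cv2.contourArea(x)) for x in c[:4]])
E
```

```text
position: [0.4882, 0.181, 0.1089]
position: [0.4351, 0.2576, 0.1089]
to [0.283 0.018 1.205] [ 0.     0.    -0.008] | pos [0.4351 0.2576 0.1089] F [-1.  -0.5  1.1] w 0.794 g 0.0 t 33.5
[((171, 192, 14, 10), 71.0)]
```

```bash
(
python3 -m inch '[[[0.1,0.01,0.1],[0,0,0]],[[0.2,0.02,0.2],[0,0,0]],[[0.28,0.02,0.3],[0,0,0]],[[0.28,0.02,0.4],[0,0,0]],[[0.28,0.02,0.5],[0,0,0]],[[0.28,0.02,0.6],[0,0,0]],[[0.28,0.02,0.7],[0,0,0]],[[0.28,0.02,0.7],[0,0,0]],[[0.28,0.02,0.7],[0,0,0]],[[0.28,0.02,0.7],[0,0,0]]]'
python3 -m inch '[[[0,0,0.05],[0,0,0]],[[0,0,0.1],[0,0,0]],[[0,0,0.2],[0,0,0]],[[0,0,0.3],[0,0,0]],[[0,0,0.4],[0,0,0]],[[0,0,0.5],[0,0,0]],[[0,0,0.5],[0,0,0]],[[0,0,0.5],[0,0,0]],[[0,0,0.5],[0,0,0]],[[0,0,0.5],[0,0,0]]]'
python3 -m inch '[[[0,0,0],[0,0,0]],[[0,0,0],[0,0,0]],[[0,0,0],[0,0,0]],[[0,0,0],[0,0,0]],[[0,0,0],[0,0,0]],[[0,0,0],[0,0,0]],[[0,0,0],[0,0,0]],[[0,0,0],[0,0,0]],[[0,0,0],[0,0,0]],[[0,0,0],[0,0,0]]]' 0 60
python3 -m inch '[[[0,0,-0.05],[0,0,0]],[[0,0,-0.2],[0,0,0]],[[0,0,-0.4],[0,0,0]],[[0,0,-0.6],[0,0,0]],[[0,0,-0.8],[0,0,0]],[[0,0,-1],[0,0,0]],[[0,0,-1],[0,0,0]],[[0,0,-1],[0,0,0]],[[0,0,-1],[0,0,0]],[[0,0,-1],[0,0,0]]]') | grep -E 'pos|ft|wid|gra'
python3 - <<'E'
from h import *
to(*fix(0,-.079),.093,FY)
s=snap('side'); crop(s,180,130,140,120,5,'s6.png')
E
```

```text
position: [0.4353, 0.2806, 0.0533]
ft_force: [-1.2, -0.0, 0.9]
grip_width: 0.8
grasp_force: 0.0
position: [0.4352, 0.2807, 0.0132]
ft_force: [0.7, -1.0, -0.5]
grip_width: 0.802
grasp_force: 0.0
position: [0.4357, 0.2808, 0.0137]
ft_force: [-0.3, -1.3, 7.3]
grip_width: 0.501
grasp_force: 60.3
position: [0.4345, 0.2801, 0.0921]
ft_force: [-0.3, -0.3, -3.8]
grip_width: 0.499
grasp_force: 61.4
to [-4.274  0.947 -0.008] [-0.001  0.001  0.104] | pos [0.4345 0.2801 0.0921] F [-0.3 -0.3 -3.8] w 0.499 g 61.4 t 37.5
```

View pics/s6.png

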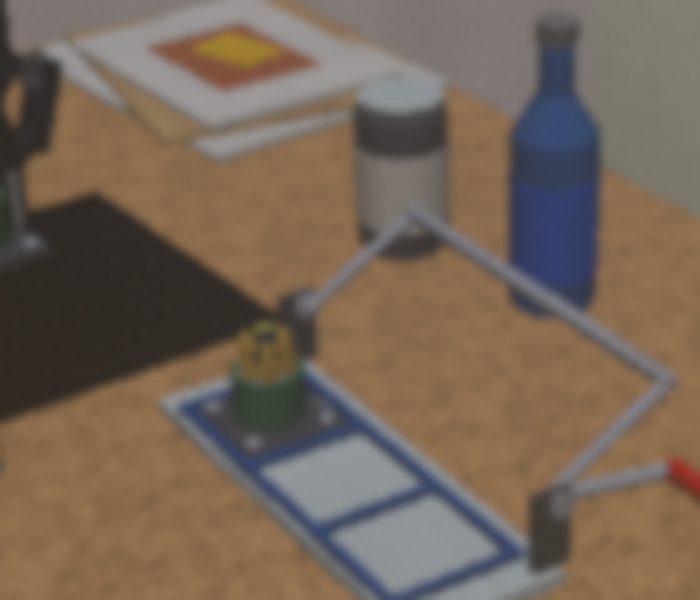

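The left hub is seated flat in its pocket, with its flange inside the blue rim. Next I carry the second hub along the robot side to the right pocket.

```bash
(
python3 -m inch '[[[-0.1,0,0],[0,0,0.05]],[[-0.25,0,0],[0,0,0.1]],[[-0.4,0,0],[0,0,0.1]],[[-0.6,0,0],[0,0,0.1]],[[-0.8,0,0],[0,0,0.1]],[[-0.95,0,0],[0,0,0.1]],[[-1,0,0],[0,0,0.1]],[[-1,0,0],[0,0,0.1]],[[-1,0,0],[0,0,0.1]],[[-1,0,0],[0,0,0.1]]]'
python3 -m inch '[[[-0.1,0,0],[0,0,0]],[[-0.25,0,0],[0,0,0]],[[-0.4,0,0],[0,0,0]],[[-0.6,0,0],[0,0,0]],[[-0.8,0,0],[0,0,0]],[[-0.95,0,0],[0,0,0]],[[-1,0,0],[0,0,0]],[[-1,0,0],[0,0,0]],[[-1,0,0],[0,0,0]],[[-1,0,0],[0,0,0]]]'
python3 -m inch '[[[-0.1,0,0],[0,0,0]],[[-0.25,0,0],[0,0,0]],[[-0.4,0,0],[0,0,0]],[[-0.6,0,0],[0,0,0]],[[-0.8,0,0],[0,0,0]],[[-0.95,0,0],[0,0,0]],[[-1,0,0],[0,0,0]],[[-1,0,0],[0,0,0]],[[-1,0,0],[0,0,0]],[[-1,0,0],[0,0,0]]]'
python3 -m inch '[[[-0.1,0,0],[0,0,0]],[[-0.25,0,0],[0,0,0]],[[-0.4,0,0],[0,0,0]],[[-0.6,0,0],[0,0,0]],[[-0.8,0,0],[0,0,0]],[[-0.95,0,0],[0,0,0]],[[-1,0,0],[0,0,0]],[[-1,0,0],[0,0,0]],[[-1,0,0],[0,0,0]],[[-1,0,0],[0,0,0]]]') | grep -E 'pos|wid'
python3 - <<'E'
from h import *
to(*fix(0,-.079),.0205,FY)
E
```

```text
position: [0.4402, 0.2014, 0.0929]
grip_width: 0.497
position: [0.4393, 0.1214, 0.0929]
grip_width: 0.494
position: [0.4383, 0.0413, 0.0929]
grip_width: 0.498
position: [0.4373, -0.0388, 0.0929]
grip_width: 0.496
to [-0.202  1.195  0.905] [-0.    -0.     0.005] | pos [ 0.4373 -0.0388  0.0929] F [ 0.3 -0.4 -3.4] w 0.496 g 61.4 t 41.5
```

```bash
(
python3 -m inch '[[[-0.1,0.1,0],[0,0,0]],[[-0.2,0.25,0],[0,0,0]],[[-0.2,0.4,0],[0,0,0]],[[-0.2,0.6,0],[0,0,0]],[[-0.2,0.8,0],[0,0,0]],[[-0.2,0.95,0],[0,0,0]],[[-0.2,1,0],[0,0,0]],[[-0.2,1,0],[0,0,0]],[[-0.2,1,0],[0,0,0]],[[-0.2,1,0],[0,0,0]]]'
python3 -m inch '[[[0,0.1,0],[0,0,0]],[[0,0.2,0],[0,0,0]],[[0,0.2,0.1],[0,0,0]],[[0,0.2,0.2],[0,0,0]],[[0,0.2,0.3],[0,0,0]],[[0,0.2,0.4],[0,0,0]],[[0,0.2,0.5],[0,0,0]],[[0,0.2,0.6],[0,0,0]],[[0,0.2,0.65],[0,0,0]],[[0,0.2,0.65],[0,0,0]]]') | grep -E 'pos|wid'
python3 - <<'E'
from h import *
to(*fix(0,-.079),.0205,FY)
E
```

```text
position: [0.5165, -0.0561, 0.0929]
grip_width: 0.501
position: [0.5327, -0.0565, 0.0402]
grip_width: 0.497
to [0.006 0.001 0.247] [-0.001  0.     0.004] | pos [ 0.5327 -0.0565  0.0402] F [ 0.6 -0.1 -3.2] w 0.497 g 61.7 t 43.5
```

```bash
(
python3 -m inch '[[[0,0,0.05],[0,0,0]],[[0,0,0.1],[0,0,0]],[[0,0,0.15],[0,0,0]],[[0,0,0.2],[0,0,0]],[[0,0,0.24],[0,0,0]],[[0,0,0.24],[0,0,0]],[[0,0,0.24],[0,0,0]],[[0,0,0.24],[0,0,0]],[[0,0,0.24],[0,0,0]],[[0,0,0.24],[0,0,0]]]'
python3 -m inch '[[[0,0,0],[0,0,0]],[[0,0,0],[0,0,0]],[[0,0,0],[0,0,0]],[[0,0,0],[0,0,0]],[[0,0,0],[0,0,0]],[[0,0,0],[0,0,0]],[[0,0,0],[0,0,0]],[[0,0,0],[0,0,0]],[[0,0,0],[0,0,0]],[[0,0,0],[0,0,0]]]' 0.8
python3 -m inch '[[[0,0,-0.1],[0,0,0]],[[0,0,-0.2],[0,0,0]],[[0,0,-0.4],[0,0,0]],[[0,0,-0.6],[0,0,0]],[[0,0,-0.8],[0,0,0]],[[0,0,-1],[0,0,0]],[[0,0,-1],[0,0,0]],[[0,0,-1],[0,0,0]],[[0,0,-1],[0,0,0]],[[0,0,-1],[0,0,0]]]'
python3 -m inch '[[[0,0,-0.3],[0,0,0]],[[0,0,-0.5],[0,0,0]],[[-0.3,0.2,-0.5],[0,0,0]],[[-0.6,0.4,-0.5],[0,0,0]],[[-0.9,0.6,-0.5],[0,0,0]],[[-1,0.8,-0.5],[0,0,0]],[[-1,0.8,-0.5],[0,0,0]],[[-1,0.8,-0.5],[0,0,0]],[[-1,0.8,-0.5],[0,0,0]],[[-1,0.8,-0.5],[0,0,0]]]' 0.5 ) | grep -E 'pos|ft|wid'
python3 - <<'E'
from h import *
q=2.93; to(*fix(.055-.075*np.cos(q+.262),-.173),.05+.075*np.sin(q+.262)-.019,FY)
s=snap('side'); crop(s,200,150,120,100,6,'s7.png'); t=snap('top','t7.png')
E
```

```text
position: [0.5332, -0.0565, 0.0218]
ft_force: [-0.2, -0.1, -2.7]
grip_width: 0.495
position: [0.5331, -0.0565, 0.0217]
ft_force: [0.0, -0.8, 0.0]
grip_width: 0.806
position: [0.5327, -0.0565, 0.1011]
ft_force: [0.8, -0.1, -0.7]
grip_width: 0.801
position: [0.5958, -0.1366, 0.1416]
ft_force: [-0.9, -0.3, -0.2]
grip_width: 0.499
to [-0.184  0.82   1.43 ] [-0.    -0.001  0.005] | pos [ 0.5958 -0.1366  0.1416] F [-0.9 -0.3 -0.2] w 0.499 g 0.0 t 47.5
```

View pics/s7.png

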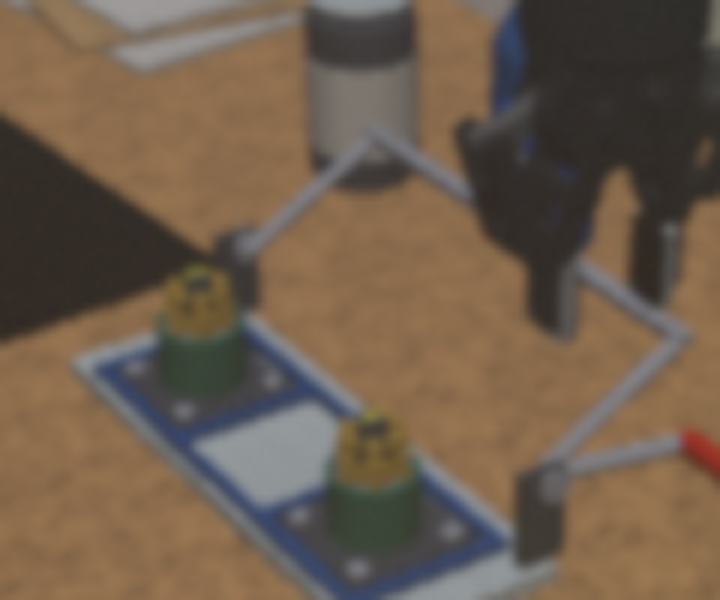

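Both hubs are seated flat in the left and right pockets. Next is closing the clamp.

```bash
(
python3 -m inch '[[[-0.1,0.2,0],[0,0,0]],[[-0.18,0.5,0],[0,0,0]],[[-0.18,0.82,0],[0,0,0]],[[-0.18,0.82,0.2],[0,0,0]],[[-0.18,0.82,0.3],[0,0,0]],[[-0.18,0.82,0.4],[0,0,0]],[[-0.18,0.82,0.5],[0,0,0]],[[-0.18,0.82,0.6],[0,0,0]],[[-0.18,0.82,0.7],[0,0,0]],[[-0.18,0.82,0.7],[0,0,0]]]'
python3 -m inch '[[[0,0,0.1],[0,0,0]],[[0,0,0.2],[0,0,0]],[[0,0,0.3],[0,0,0]],[[0,0,0.4],[0,0,0]],[[0,0,0.5],[0,0,0]],[[0,0,0.6],[0,0,0]],[[0,0,0.7],[0,0,0]],[[0,0,0.7],[0,0,0]],[[0,0,0.7],[0,0,0]],[[0,0,0.7],[0,0,0]]]'
python3 -m inch '[[[0,0,0],[0,0,0]],[[0,0,0],[0,0,0]],[[0,0,0],[0,0,0]],[[0,0,0],[0,0,0]],[[0,0,0],[0,0,0]],[[0,0,0],[0,0,0]],[[0,0,0],[0,0,0]],[[0,0,0],[0,0,0]],[[0,0,0],[0,0,0]],[[0,0,0],[0,0,0]]]' 0 30
) | grep -E 'pos|ft|wid'
python3 - <<'E'
from h import *
q=2.95; A=np.array
for q1 in np.arange(2.75,-.2,-.2): print(round(q1,2),(.075/.08*(A([-np.cos(q1+.262),-np.sin(q1+.262)])-A([-np.cos(q+.262),-np.sin(q+.262)]))).round(2),end=' ')
E
```

```text
position: [0.6608, -0.1522, 0.0844]
ft_force: [-0.3, 0.8, 0.5]
grip_width: 0.5
position: [0.6618, -0.1527, 0.0301]
ft_force: [0.3, 0.7, -0.5]
grip_width: 0.502
position: [0.6643, -0.1526, 0.0309]
ft_force: [10.5, -1.5, -1.7]
grip_width: 0.152
2.75 [-0.01 -0.19] 2.55 [-0.05 -0.37] 2.35 [-0.13 -0.54] 2.15 [-0.24 -0.69] 1.95 [-0.37 -0.82] 1.75 [-0.53 -0.91] 1.55 [-0.71 -0.98] 1.35 [-0.9 -1. ] 1.15 [-1.08 -0.99] 0.95 [-1.26 -0.94] 0.75 [-1.43 -0.86] 0.55 [-1.58 -0.75] 0.35 [-1.7 -0.6] 0.15 [-1.79 -0.44] -0.05 [-1.85 -0.26]
```

```bash
(
python3 -m inch '[[[0,0.03,-0.19],[0,0,0]],[[0,0,-0.37],[0,0,0]],[[0,-0.09,-0.54],[0,0,0]],[[0,-0.2,-0.69],[0,0,0]],[[0,-0.33,-0.82],[0,0,0]],[[0,-0.49,-0.91],[0,0,0]],[[0,-0.67,-0.98],[0,0,0]],[[0,-0.86,-1],[0,0,0]],[[0,-0.86,-1],[0,0,0]],[[0,-0.86,-1],[0,0,0]]]'
python3 -m inch '[[[0,-0.18,0.01],[0,0,0]],[[0,-0.36,0.06],[0,0,0]],[[0,-0.53,0.14],[0,0,0]],[[0,-0.68,0.25],[0,0,0]],[[0,-0.8,0.4],[0,0,0]],[[0,-0.85,0.48],[0,0,0]],[[0,-0.89,0.56],[0,0,0]],[[0,-0.91,0.61],[0,0,0]],[[0,-0.93,0.66],[0,0,0]],[[0,-0.93,0.68],[0,0,0]]]'
) | grep -E 'pos|ft|wid'
python3 - <<'E'
from h import *
q=0; to(*fix(.055-.075*np.cos(q+.262),-.173),.05+.075*np.sin(q+.262)-.019,FY)
s=snap('side'); crop(s,200,150,120,100,6,'s8.png')
E
```

```text
position: [0.5955, -0.1514, 0.1146]
ft_force: [0.5, 3.8, 25.3]
grip_width: 0.149
position: [0.5177, -0.1503, 0.0547]
ft_force: [-7.2, 5.8, 5.7]
grip_width: 0.146
to [ 0.006 -0.048  0.054] [-0.002 -0.001  0.005] | pos [ 0.5177 -0.1503  0.0547] F [-7.2  5.8  5.7] w 0.146 g 36.0 t 52.6
```

View pics/s8.png

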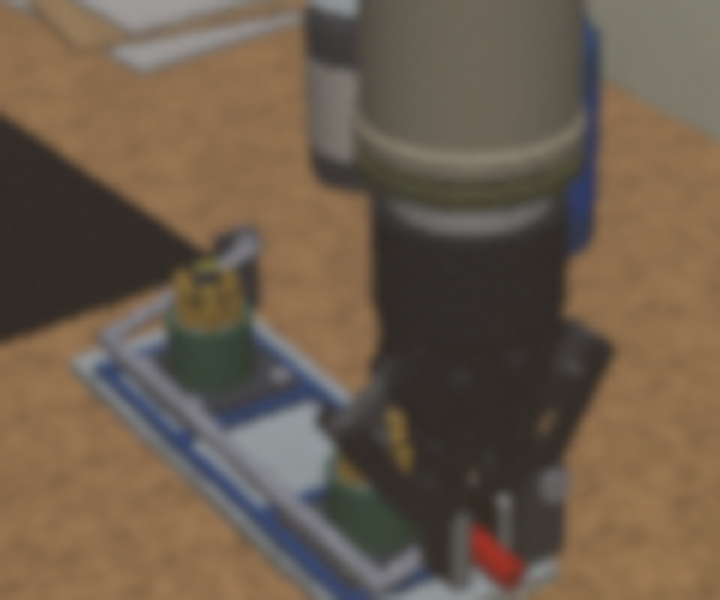

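The bail is nearly down on both flanges, with the bar in front of the barrels. I'll press lightly, release and look from above.

```bash
(
python3 -m inch '[[[0,-0.03,0.03],[0,0,0]],[[0,-0.03,0.06],[0,0,0]],[[0,-0.03,0.08],[0,0,0]],[[0,-0.03,0.08],[0,0,0]],[[0,-0.03,0.08],[0,0,0]],[[0,-0.03,0.08],[0,0,0]],[[0,-0.03,0.08],[0,0,0]],[[0,-0.03,0.08],[0,0,0]],[[0,-0.03,0.08],[0,0,0]],[[0,-0.03,0.08],[0,0,0]]]'
python3 -m inch '[[[0,0,0],[0,0,0]],[[0,0,0],[0,0,0]],[[0,0,0],[0,0,0]],[[0,0,0],[0,0,0]],[[0,0,-0.1],[0,0,0]],[[0,0,-0.3],[0,0,0]],[[0,0,-0.5],[0,0,0]],[[0,0,-0.7],[0,0,0]],[[0,0,-0.9],[0,0,0]],[[0,0,-1],[0,0,0]]]' 0.5
python3 -m inch '[[[-0.3,-0.3,0],[0,0,0]],[[-0.6,-0.6,0],[0,0,0]],[[-0.8,-0.8,0],[0,0,0]],[[-1,-1,0],[0,0,0]],[[-1,-1,0],[0,0,0]],[[-1,-1,0],[0,0,0]],[[-1,-1,0],[0,0,0]],[[-1,-1,0],[0,0,0]],[[-1,-1,0],[0,0,0]],[[-1,-1,0],[0,0,0]]]'
) | grep -E 'pos|ft|wid'
python3 - <<'E'
from h import *
t=snap('top','t9.png'); s=snap('side','s9.png')
A=cv2.resize(t[185:235,208:306],None,fx=8,fy=8,interpolation=cv2.INTER_CUBIC)[:784//2+8,:]
cv2.imwrite('pics/v9.png',A[:,:,::-1])
for n,I in(('top',t),('side',s)):
    m,c=blobs(I,(0,150,80),(6,255,255),8,(240,160,340,270)); print(n,[(rect(n,x,.069)) for x in c])
E
```

```text
position: [0.5172, -0.1506, 0.0513]
ft_force: [-12.1, 8.5, 36.8]
grip_width: 0.147
position: [0.5169, -0.151, 0.1315]
ft_force: [-0.5, 0.2, -0.3]
grip_width: 0.501
position: [0.4352, -0.2294, 0.1288]
ft_force: [-0.4, 0.9, -0.3]
grip_width: 0.5
top [((0.513633668422699, -0.14849790930747986), (0.06566307693719864, 0.0065905251540243626), 89.08111572265625)]
side [((0.5182381868362427, -0.11917820572853088), (0.02215866930782795, 0.012559271417558193), 55.54201126098633), ((0.5184394121170044, -0.17376402020454407), (0.016199670732021332, 0.0072557092644274235), 53.382598876953125)]
```

View pics/v9.png

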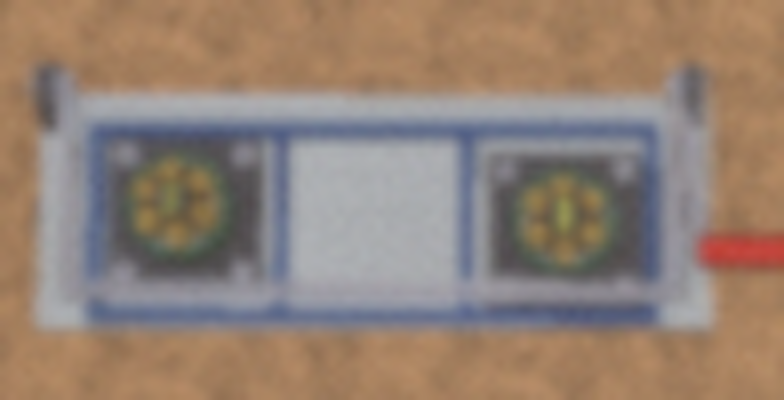

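The clamp is down on both flanges: bar at v9 row ≈290, left nut at (178,205), right nut at (564,217), and the yellow lines near vertical. Now I'll compute hub yaws from the bolts and nut phases from the teeth.

```bash
cat >> h.py <<'E'
def nutphase(im,C,z=.0705,r=(.011,.0125,.014,.0155)):
    "flat direction (deg mod 60) from 6-fold brightness of red channel round the crown; also amplitude"
    a=np.radians(np.arange(0,360,2)); s=0
    for rr in r:
        uv=np.array([proj('top',[C[0]+rr*np.cos(t),C[1]+rr*np.sin(t),z]) for t in a],np.float32)
        v=cv2.remap(im[:,:,0].astype(np.float32)-im[:,:,2],uv[None,:,0],uv[None,:,1],cv2.INTER_CUBIC)[0]
        s=s+(v*np.exp(6j*a)).sum()/abs(v).sum()
    return ((np.degrees(np.angle(s))/6+30)%60).round(1), abs(s).round(3)
def nutc(im,u,v,z=.0705,w=8):
    m,c=blobs(im,(12,80,60),(32,255,255),1,(u-w,v-w,u+w+1,v+w+1)); M=cv2.moments(m,True); return ray('top',M['m10']/M['m00'],M['m01']/M['m00'],z)[:2]
E
python3 - <<'E'
from h import *
L=lambda f: cv2.imread('pics/'+f)[:,:,::-1].copy()
t=L('t9.png'); t0=L('top0.png')
W=lambda p,z: ray('top',208+(p[0]+.5)/8-.5,185+(p[1]+.5)/8-.5,z)[:2]
for b in mats(t,208,185,306,235,.019): print(b)
ang=lambda a,b: np.degrees(np.arctan2(*(W(b,.019)-W(a,.019))[::-1])).round(1)
print('L yaw',ang((245,153),(124,153))-90,ang((124,270),(124,153)),'R',ang((625,170),(505,170))-90)
for n,p in(('L',(178,205)),('R',(564,217))):
    C=W(p,.0705); u,v=int(208+p[0]/8),int(185+p[1]/8); c2=nutc(t,u,v); print(n,C.round(4),c2.round(4),[nutphase(t,c) for c in (C,c2)], [nutphase(t,c2+np.array(d)) for d in((.001,0),(-.001,0),(0,.001),(0,-.001))])
print(fix(0,.079),fix(0,-.079))
for C in((.5403,.3125),(.4351,.2802)): print('start',nutphase(t0,C,.0635))
E
```

```text
L yaw -0.9000000000000057 -0.0 R -0.9000000000000057Traceback (most recent call last):
  File "<stdin>", line 9, in <module>
  File "h.py", line 45, in nutphase
    uv=np.array([proj('top',[C[0]+rr*np.cos(t),C[1]+rr*np.sin(t),z]) for t in a],np.float32)
                 ~~~~^^^^^^^^^^^^^^^^^^^^^^^^^^^^^^^^^^^^^^^^^^^^^^^
  File "h.py", line 13, in proj
    p=manip.camera_params(n); f=210/np.tan(np.radians(p['fov_y']/2)); T=np.array(p['camera_from_world'])
ValueError: time passes only in moves, steps and waits
```

```bash
cat > p.py <<'E'
s=open('h.py').read().replace("p=manip.camera_params(n);","p=CP(n);").replace("def snap","import functools\nCP=functools.lru_cache(None)(manip.camera_params)\ndef snap",1)
open('h.py','w').write(s)
E
python3 p.py
python3 - <<'E'
from h import *
L=lambda f: cv2.imread('pics/'+f)[:,:,::-1].copy()
t=L('t9.png'); t0=L('top0.png')
W=lambda p,z: ray('top',208+(p[0]+.5)/8-.5,185+(p[1]+.5)/8-.5,z)[:2]
for n,p in(('L',(178,205)),('R',(564,217))):
    C=W(p,.0705); u,v=int(208+p[0]/8),int(185+p[1]/8); c2=nutc(t,u,v); print(n,C.round(4),c2.round(4),[nutphase(t,c) for c in (C,c2)], [nutphase(t,c2+np.array(d)) for d in((.001,0),(-.001,0),(0,.001),(0,-.001))])
print(fix(0,.079),fix(0,-.079))
for C in((.5403,.3125),(.4351,.2802)): print('start',nutphase(t0,C,.0635))
E
```

```text
L [0.5366 0.1011] [0.5379 0.1025] [(np.float64(35.2), np.float64(0.244)), (np.float64(36.0), np.float64(0.398))] [(np.float64(36.0), np.float64(0.409)), (np.float64(35.9), np.float64(0.355)), (np.float64(36.3), np.float64(0.415)), (np.float64(35.6), np.float64(0.337))]
R [ 0.5292 -0.0571] [ 0.5287 -0.0565] [(np.float64(30.6), np.float64(0.508)), (np.float64(30.7), np.float64(0.495))] [(np.float64(30.5), np.float64(0.495)), (np.float64(30.8), np.float64(0.447)), (np.float64(30.6), np.float64(0.441)), (np.float64(30.7), np.float64(0.496))]
[0.53524088 0.10199025] [ 0.53275912 -0.05599025]
start (np.float64(45.2), np.float64(0.471))
start (np.float64(36.2), np.float64(0.447))
```

The nut phases agree with the start image: left q≈0.40 and right q≈0.49, both inside the stated range. Starting with the right nut.

```bash
(
python3 -m inch '[[[0.2,0.2,0],[0,0,-0.1]],[[0.5,0.5,0],[0,0,-0.2]],[[0.8,0.8,0],[0,0,-0.3]],[[1,1,0],[0,0,-0.5]],[[1,1,0],[0,0,-0.6]],[[1,1,0],[0,0,-0.7]],[[1,1,0],[0,0,-0.7]],[[1,1,0],[0,0,-0.7]],[[1,1,0],[0,0,-0.7]],[[1,1,0],[0,0,-0.7]]]' 0.6
) | grep -E 'pos|ft|wid'
python3 - <<'E'
from h import *
to(.5289,-.0568,.053,30.8)
E
```

```text
position: [0.5159, -0.1507, 0.1289]
ft_force: [0.2, -0.1, 0.0]
grip_width: 0.603
to [0.926 0.739 0.949] [ 0.    -0.    -0.002] | pos [ 0.5159 -0.1507  0.1289] F [ 0.2 -0.1  0. ] w 0.603 g 0.0 t 56.8
```

```bash
(
python3 -m inch '[[[0.2,0.2,0],[0,0,0]],[[0.4,0.4,0],[0,0,0]],[[0.7,0.6,0],[0,0,0]],[[0.93,0.74,0],[0,0,0]],[[0.93,0.74,0.1],[0,0,0]],[[0.93,0.74,0.2],[0,0,0]],[[0.93,0.74,0.3],[0,0,0]],[[0.93,0.74,0.4],[0,0,0]],[[0.93,0.74,0.4],[0,0,0]],[[0.93,0.74,0.4],[0,0,0]]]'
python3 -m inch '[[[0,0,0.1],[0,0,0]],[[0,0,0.2],[0,0,0]],[[0,0,0.3],[0,0,0]],[[0,0,0.4],[0,0,0]],[[0,0,0.5],[0,0,0]],[[0,0,0.55],[0,0,0]],[[0,0,0.55],[0,0,0]],[[0,0,0.55],[0,0,0]],[[0,0,0.55],[0,0,0]],[[0,0,0.55],[0,0,0]]]'
python3 -m inch '[[[0,0,0],[0,0,0]],[[0,0,0],[0,0,0]],[[0,0,0],[0,0,0]],[[0,0,0],[0,0,0]],[[0,0,0],[0,0,0]],[[0,0,0],[0,0,0]],[[0,0,0],[0,0,0]],[[0,0,0],[0,0,0]],[[0,0,0],[0,0,0]],[[0,0,0],[0,0,0]]]' 0 30
) | grep -E 'pos|ft|wid|gra'
python3 - <<'E'
from h import *
to(.5289,-.0568,.053,-.9); print(manip.get_obs()['torque'])
E
```

```text
position: [0.5286, -0.0571, 0.0967]
ft_force: [-0.7, 1.0, -0.5]
grip_width: 0.599
grasp_force: 0.0
position: [0.529, -0.0565, 0.0532]
ft_force: [-0.0, -0.1, 1.6]
grip_width: 0.597
grasp_force: 0.0
position: [0.5312, -0.0552, 0.0542]
ft_force: [5.9, 4.0, 3.2]
grip_width: 0.361
grasp_force: 33.9
to [-0.003 -0.036  0.015] [ 0.007 -0.     0.706] | pos [ 0.5312 -0.0552  0.0542] F [5.9 4.  3.2] w 0.361 g 33.9 t 59.8
[ 0.8544193  -1.33075109 -0.0271246 ]
```

```bash
(
python3 -m inch '[[[0,0.03,0],[0,0,0]],[[0,0.03,0],[0,0,0.1]],[[0,0.03,0],[0,0,0.2]],[[0,0.03,0],[0,0,0.3]],[[0,0.03,0],[0,0,0.4]],[[0,0.03,0],[0,0,0.5]],[[0,0.03,0],[0,0,0.6]],[[0,0.03,0],[0,0,0.7]],[[0,0.03,0],[0,0,0.71]],[[0,0.03,0],[0,0,0.71]]]'
) | grep -E 'pos|ft|wid|gra'
python3 - <<'E'
from h import *
to(.5289,-.0568,.053,-.9); print(manip.get_obs()['torque'])
E
```

```text
position: [0.5326, -0.0549, 0.054]
ft_force: [3.5, 0.6, 5.4]
grip_width: 0.363
grasp_force: 34.2
to [-0.025 -0.046  0.012] [ 0.004 -0.001 -0.006] | pos [ 0.5326 -0.0549  0.054 ] F [3.5 0.6 5.4] w 0.363 g 34.2 t 60.8
[ 0.30911252 -0.72778402 -0.05721441]
```

```bash
(
python3 -m inch '[[[0,0,0],[0,0,0]],[[0,0,0],[0,0,0]],[[0,0,0],[0,0,0]],[[0,0,-0.1],[0,0,0]],[[0,0,-0.2],[0,0,0]],[[0,0,-0.4],[0,0,0]],[[0,0,-0.6],[0,0,0]],[[0,0,-0.8],[0,0,0]],[[0,0,-0.8],[0,0,0]],[[0,0,-0.8],[0,0,0]]]' 0.6
python3 -m inch '[[[0.2,0,0],[0,0,0]],[[0.5,0,0],[0,0,0]],[[0.8,0,0],[0,0,0]],[[1,0,0],[0,0,0]],[[1,0,0],[0,0,0]],[[1,0,0],[0,0,0]],[[1,0,0],[0,0,0]],[[1,0,0],[0,0,0]],[[1,0,0],[0,0,0]],[[1,0,0],[0,0,0]]]'
python3 -m inch '[[[0.2,0,0],[0,0,-0.1]],[[0.5,0,0],[0,0,-0.2]],[[0.8,0,0],[0,0,-0.4]],[[0.95,0,0],[0,0,-0.5]],[[0.95,0,0],[0,0,-0.6]],[[0.95,0,0],[0,0,-0.7]],[[0.95,0,0],[0,0,-0.82]],[[0.95,0,0],[0,0,-0.82]],[[0.95,0,0],[0,0,-0.82]],[[0.95,0,0],[0,0,-0.82]]]'
) | grep -E 'pos|ft|wid|gra'
python3 - <<'E'
from h import *
to(.5385,.1022,.053,36)
E
```

```text
position: [0.5311, -0.055, 0.1175]
ft_force: [-0.0, -0.0, -0.3]
grip_width: 0.599
grasp_force: 0.0
position: [0.5324, 0.0243, 0.1169]
ft_force: [-0.3, -0.7, -0.0]
grip_width: 0.604
grasp_force: 0.0
position: [0.5339, 0.1012, 0.1169]
ft_force: [-0.6, -0.6, -0.2]
grip_width: 0.599
grasp_force: 0.0
to [-0.024  0.054  0.798] [ 0.    -0.    -0.007] | pos [0.5339 0.1012 0.1169] F [-0.6 -0.6 -0.2] w 0.599 g 0.0 t 63.8
```

```bash
(
python3 -m inch '[[[-0.02,0.06,0.1],[0,0,0]],[[-0.02,0.06,0.2],[0,0,0]],[[-0.02,0.06,0.3],[0,0,0]],[[-0.02,0.06,0.4],[0,0,0]],[[-0.02,0.06,0.5],[0,0,0]],[[-0.02,0.06,0.6],[0,0,0]],[[-0.02,0.06,0.7],[0,0,0]],[[-0.02,0.06,0.8],[0,0,0]],[[-0.02,0.06,0.8],[0,0,0]],[[-0.02,0.06,0.8],[0,0,0]]]'
python3 -m inch '[[[0,0,0],[0,0,0]],[[0,0,0],[0,0,0]],[[0,0,0],[0,0,0]],[[0,0,0],[0,0,0]],[[0,0,0],[0,0,0]],[[0,0,0],[0,0,0]],[[0,0,0],[0,0,0]],[[0,0,0],[0,0,0]],[[0,0,0],[0,0,0]],[[0,0,0],[0,0,0]]]' 0 30
) | grep -E 'pos|ft|wid|gra'
python3 - <<'E'
from h import *
to(.539,.1022,.053,-.9); print(manip.get_obs()['torque'])
E
```

```text
position: [0.5388, 0.1021, 0.0528]
ft_force: [0.2, -0.3, 0.8]
grip_width: 0.602
grasp_force: 0.0
position: [0.5397, 0.1027, 0.0538]
ft_force: [1.3, 1.1, 6.3]
grip_width: 0.363
grasp_force: 31.2
to [ 0.001 -0.011  0.01 ] [ 0.003 -0.     0.814] | pos [0.5397 0.1027 0.0538] F [1.3 1.1 6.3] w 0.363 g 31.2 t 65.8
[ 0.25264115 -0.31405682 -0.08806378]
```

Turn it, release, then back off over the tray side for a clear view.

```bash
(
python3 -m inch '[[[0,0.01,0],[0,0,0.1]],[[0,0.01,0],[0,0,0.2]],[[0,0.01,0],[0,0,0.3]],[[0,0.01,0],[0,0,0.4]],[[0,0.01,0],[0,0,0.5]],[[0,0.01,0],[0,0,0.6]],[[0,0.01,0],[0,0,0.7]],[[0,0.01,0],[0,0,0.82]],[[0,0.01,0],[0,0,0.82]],[[0,0.01,0],[0,0,0.82]]]'
python3 -m inch '[[[0,0,0],[0,0,0]],[[0,0,0],[0,0,0]],[[0,0,0],[0,0,0]],[[0,0,-0.1],[0,0,0]],[[0,0,-0.2],[0,0,0]],[[0,0,-0.4],[0,0,0]],[[0,0,-0.6],[0,0,0]],[[0,0,-0.8],[0,0,0]],[[0,0,-1],[0,0,0]],[[0,0,-1],[0,0,0]]]' 0.6
python3 -m inch '[[[-0.2,-0.2,0],[0,0,0]],[[-0.5,-0.5,0],[0,0,0]],[[-0.8,-0.8,0],[0,0,0]],[[-1,-1,0],[0,0,0]],[[-1,-1,0],[0,0,0]],[[-1,-1,0],[0,0,0]],[[-1,-1,0],[0,0,0]],[[-1,-1,0],[0,0,0]],[[-1,-1,0],[0,0,0]],[[-1,-1,0],[0,0,0]]]'
python3 -m inch '[[[-0.3,0,0],[0,0,0]],[[-0.5,0,0],[0,0,0]],[[-0.8,0,0],[0,0,0]],[[-1,0,0],[0,0,0]],[[-1,0,0],[0,0,0]],[[-1,0,0],[0,0,0]],[[-1,0,0],[0,0,0]],[[-1,0,0],[0,0,0]],[[-1,0,0],[0,0,0]],[[-1,0,0],[0,0,0]]]'
python3 -m inch '[[[-0.3,0,0],[0,0,0]],[[-0.5,0,0],[0,0,0]],[[-0.8,0,0],[0,0,0]],[[-1,0,0],[0,0,0]],[[-1,0,0],[0,0,0]],[[-1,0,0],[0,0,0]],[[-1,0,0],[0,0,0]],[[-1,0,0],[0,0,0]],[[-1,0,0],[0,0,0]],[[-1,0,0],[0,0,0]]]'
python3 -m inch '[[[-0.3,0,0],[0,0,0]],[[-0.5,0,0],[0,0,0]],[[-0.8,0,0],[0,0,0]],[[-1,0,0],[0,0,0]],[[-1,0,0],[0,0,0]],[[-1,0,0],[0,0,0]],[[-1,0,0],[0,0,0]],[[-1,0,0],[0,0,0]],[[-1,0,0],[0,0,0]],[[-1,0,0],[0,0,0]]]'
) | grep -E 'pos|ft|wid|gra'
python3 - <<'E'
from h import *
t=snap('top','t10.png'); crop(t,208,185,98,50,8,'v10.png'); to(.45,-.334,.13,-.9)
for n,u,v in(('L',230,210),('R',278,212)):
    c2=nutc(t,u,v); print(n,c2.round(4),nutphase(t,c2), [nutphase(t,c2+np.array(d)) for d in((.0015,0),(-.0015,0),(0,.0015),(0,-.0015))])
E
```

```text
position: [0.5398, 0.1027, 0.0537]
ft_force: [-2.5, 0.6, 10.5]
grip_width: 0.362
grasp_force: 31.7
position: [0.5408, 0.103, 0.1358]
ft_force: [0.9, -0.4, -0.3]
grip_width: 0.602
grasp_force: 0.0
position: [0.458, 0.0244, 0.1328]
ft_force: [0.2, -0.0, 0.1]
grip_width: 0.6
grasp_force: 0.0
position: [0.4562, -0.0553, 0.1329]
ft_force: [-0.4, -0.7, -0.3]
grip_width: 0.602
grasp_force: 0.0
position: [0.4546, -0.1352, 0.1329]
ft_force: [0.8, 0.4, -0.5]
grip_width: 0.601
grasp_force: 0.0
position: [0.4531, -0.2152, 0.1329]
ft_force: [-0.5, -0.1, -0.4]
grip_width: 0.6
grasp_force: 0.0
to [-1.484 -0.009  0.036] [ 0.    -0.    -0.005] | pos [ 0.4531 -0.2153  0.1329] F [-1.   0.2  0.5] w 0.6 g 0.0 t 71.8
L [0.5353 0.1006] (np.float64(58.0), np.float64(0.469)) [(np.float64(58.1), np.float64(0.46)), (np.float64(57.7), np.float64(0.371)), (np.float64(58.3), np.float64(0.471)), (np.float64(57.7), np.float64(0.374))]
R [ 0.5286 -0.0577] (np.float64(58.1), np.float64(0.427)) [(np.float64(58.4), np.float64(0.415)), (np.float64(57.9), np.float64(0.338)), (np.float64(58.2), np.float64(0.414)), (np.float64(57.7), np.float64(0.355))]
```

View pics/v10.png

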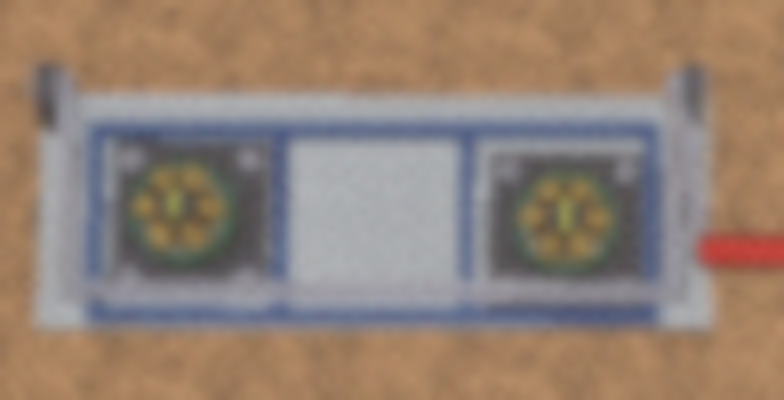

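Both nuts now show flats at −2°, with hub yaw about −1°, so the slots line up with the holes. Next I reopen the clamp.

```bash
(
python3 -m inch '[[[0.2,0.2,0],[0,0,0]],[[0.5,0.5,0],[0,0,0]],[[0.8,0.8,0],[0,0,0]],[[0.8,0.8,0.1],[0,0,0]],[[0.8,0.8,0.2],[0,0,0]],[[0.8,0.8,0.3],[0,0,0]],[[0.8,0.8,0.3],[0,0,0]],[[0.8,0.8,0.3],[0,0,0]],[[0.8,0.8,0.3],[0,0,0]],[[0.8,0.8,0.3],[0,0,0]]]' 0.5
python3 -m inch '[[[0,0,0.1],[0,0,0]],[[0,0,0.2],[0,0,0]],[[0,0,0.3],[0,0,0]],[[0,0,0.4],[0,0,0]],[[0,0,0.5],[0,0,0]],[[0,0,0.6],[0,0,0]],[[0,0,0.7],[0,0,0]],[[0,0,0.72],[0,0,0]],[[0,0,0.72],[0,0,0]],[[0,0,0.72],[0,0,0]]]'
python3 -m inch '[[[0,0,0],[0,0,0]],[[0,0,0],[0,0,0]],[[0,0,0],[0,0,0]],[[0,0,0],[0,0,0]],[[0,0,0],[0,0,0]],[[0,0,0],[0,0,0]],[[0,0,0],[0,0,0]],[[0,0,0],[0,0,0]],[[0,0,0],[0,0,0]],[[0,0,0],[0,0,0]]]' 0 30
) | grep -E 'pos|ft|wid|gra'
```

```text
position: [0.5183, -0.1531, 0.1092]
ft_force: [0.1, 1.1, 0.4]
grip_width: 0.501
grasp_force: 0.0
position: [0.5184, -0.153, 0.0515]
ft_force: [0.5, 0.1, -0.1]
grip_width: 0.497
grasp_force: 0.0
position: [0.517, -0.1529, 0.0515]
ft_force: [-8.0, 1.6, 9.6]
grip_width: 0.152
grasp_force: 29.4
```

```bash
(
python3 -m inch '[[[0,0.03,-0.12],[0,0,0]],[[0,0.11,-0.29],[0,0,0]],[[0,0.24,-0.43],[0,0,0]],[[0,0.39,-0.55],[0,0,0]],[[0,0.56,-0.64],[0,0,0]],[[0,0.74,-0.69],[0,0,0]],[[0,0.93,-0.71],[0,0,0]],[[0,0.93,-0.71],[0,0,0]],[[0,0.93,-0.71],[0,0,0]],[[0,0.93,-0.71],[0,0,0]]]'
python3 -m inch '[[[0,0.1,0.02],[0,0,0]],[[0,0.18,0.03],[0,0,0]],[[0,0.36,0.09],[0,0,0]],[[0,0.52,0.18],[0,0,0]],[[0,0.66,0.31],[0,0,0]],[[0,0.77,0.46],[0,0,0]],[[0,0.85,0.63],[0,0,0]],[[0,0.89,0.75],[0,0,0]],[[0,0.9,0.9],[0,0,0]],[[0,0.9,0.9],[0,0,0]]]'
python3 -m inch '[[[0,0,0],[0,0,0]],[[0,0,0],[0,0,0]],[[0,0,0],[0,0,0]],[[0,0,0],[0,0,0]],[[0,0,-0.1],[0,0,0]],[[0,0,-0.3],[0,0,0]],[[0,0,-0.5],[0,0,0]],[[0,0,-0.7],[0,0,0]],[[0,0,-0.9],[0,0,0]],[[0,0,-1],[0,0,0]]]' 0.5
python3 -m inch '[[[0,0,-0.2],[0,0,0]],[[-0.2,-0.3,-0.2],[0,0,0]],[[-0.5,-0.6,-0.2],[0,0,0]],[[-0.7,-0.9,-0.2],[0,0,0]],[[-1,-1,-0.2],[0,0,0]],[[-1,-1,-0.2],[0,0,0]],[[-1,-1,-0.2],[0,0,0]],[[-1,-1,-0.2],[0,0,0]],[[-1,-1,-0.2],[0,0,0]],[[-1,-1,-0.2],[0,0,0]]]' 0.8
) | grep -E 'pos|ft|wid|gra'
python3 - <<'E'
from h import *
t=snap('top','t11.png'); s=snap('side','s11.png')
A=cv2.resize(t[165:235,205:320],None,fx=5,fy=5,interpolation=cv2.INTER_CUBIC)[:,:,::-1]; B=cv2.resize(s[170:250,200:330],None,fx=4,fy=4,interpolation=cv2.INTER_CUBIC)[:,:,::-1]
w=max(A.shape[1],B.shape[1]); P=lambda I: cv2.copyMakeBorder(I[:300],0,0,0,w-I.shape[1],0)
cv2.imwrite('pics/v11.png',np.vstack([P(A),P(B)]))
for n,u,v in(('L',230,210),('R',278,212)):
    c2=nutc(t,u,v); print(n,c2.round(4),nutphase(t,c2))
to(*fix(0,-.079),.0205,FY)
E
```

```text
position: [0.5941, -0.1546, 0.1102]
ft_force: [-1.7, -0.0, 6.7]
grip_width: 0.149
grasp_force: 30.7
position: [0.6642, -0.1558, 0.0341]
ft_force: [1.1, -1.2, -4.4]
grip_width: 0.151
grasp_force: 29.3
position: [0.6653, -0.1562, 0.1187]
ft_force: [-0.1, 0.1, 1.3]
grip_width: 0.496
grasp_force: 0.0
position: [0.5834, -0.2334, 0.1319]
ft_force: [-0.2, -0.4, 0.2]
grip_width: 0.798
grasp_force: 0.0
L [0.5355 0.1007] (np.float64(58.0), np.float64(0.488))
R [ 0.528  -0.0581] (np.float64(57.7), np.float64(0.407))
to [ 2.21  -0.674  1.394] [-0.    -0.    -0.005] | pos [ 0.5833 -0.2338  0.132 ] F [-0.4 -0.9  0.3] w 0.799 g 0.0 t 79.0
```

View pics/v11.png

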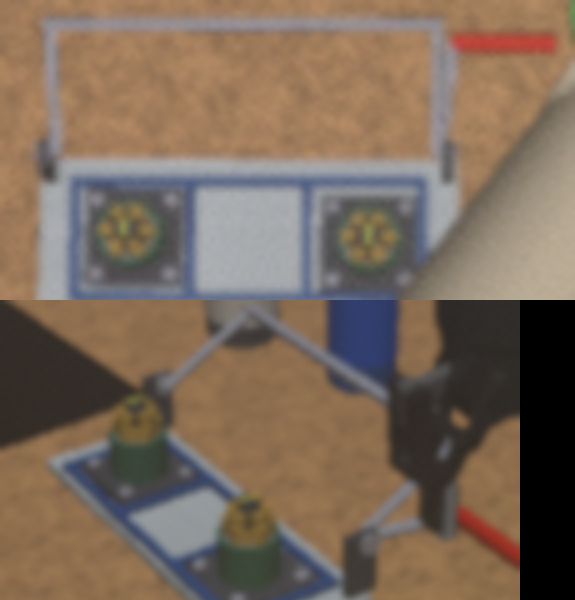

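The clamp is fully back and both hubs are seated with their nuts unchanged. Next I move the right hub to the tray.

```bash
(
python3 -m inch '[[[0.2,-0.2,0],[0,0,0]],[[0.4,-0.4,0],[0,0,0]],[[0.7,-0.6,0],[0,0,0]],[[1,-0.7,0],[0,0,0]],[[1,-0.7,0],[0,0,0]],[[1,-0.7,0],[0,0,0]],[[1,-0.7,0],[0,0,0]],[[1,-0.7,0],[0,0,0]],[[1,-0.7,0],[0,0,0]],[[1,-0.7,0],[0,0,0]]]'
python3 -m inch '[[[0.2,0,0],[0,0,0]],[[0.5,0,0],[0,0,0]],[[0.8,0,0],[0,0,0]],[[1,0,0],[0,0,0]],[[1,0,0],[0,0,0]],[[1,0,0],[0,0,0]],[[1,0,0],[0,0,0]],[[1,0,0],[0,0,0]],[[1,0,0],[0,0,0]],[[1,0,0],[0,0,0]]]'
) | grep -E 'pos'
python3 - <<'E'
from h import *
to(.5312,-.0557,.021,FY)
E
```

```text
position: [0.5286, -0.1537, 0.132]
position: [0.5302, -0.0736, 0.1321]
to [0.224 0.008 1.389] [ 0.     0.    -0.007] | pos [ 0.5302 -0.0736  0.1321] F [-0.7 -0.1 -0.2] w 0.797 g 0.0 t 81.0
```

```bash
(
python3 -m inch '[[[0.1,0.01,0],[0,0,0]],[[0.2,0.01,0.1],[0,0,0]],[[0.22,0.01,0.2],[0,0,0]],[[0.22,0.01,0.3],[0,0,0]],[[0.22,0.01,0.4],[0,0,0]],[[0.22,0.01,0.5],[0,0,0]],[[0.22,0.01,0.6],[0,0,0]],[[0.22,0.01,0.7],[0,0,0]],[[0.22,0.01,0.7],[0,0,0]],[[0.22,0.01,0.7],[0,0,0]]]'
python3 -m inch '[[[0,0,0.1],[0,0,0]],[[0,0,0.2],[0,0,0]],[[0,0,0.3],[0,0,0]],[[0,0,0.4],[0,0,0]],[[0,0,0.5],[0,0,0]],[[0,0,0.6],[0,0,0]],[[0,0,0.69],[0,0,0]],[[0,0,0.69],[0,0,0]],[[0,0,0.69],[0,0,0]],[[0,0,0.69],[0,0,0]]]'
python3 -m inch '[[[0,0,0],[0,0,0]],[[0,0,0],[0,0,0]],[[0,0,0],[0,0,0]],[[0,0,0],[0,0,0]],[[0,0,0],[0,0,0]],[[0,0,0],[0,0,0]],[[0,0,0],[0,0,0]],[[0,0,0],[0,0,0]],[[0,0,0],[0,0,0]],[[0,0,0],[0,0,0]]]' 0 60
python3 -m inch '[[[0,0,-0.1],[0,0,0]],[[0,0,-0.3],[0,0,0]],[[0,0,-0.5],[0,0,0]],[[0,0,-0.7],[0,0,0]],[[0,0,-0.9],[0,0,0]],[[0,0,-0.9],[0,0,0]],[[0,0,-0.9],[0,0,0]],[[0,0,-0.9],[0,0,0]],[[0,0,-0.9],[0,0,0]],[[0,0,-0.9],[0,0,0]]]'
) | grep -E 'pos|ft|wid|gra'
python3 - <<'E'
from h import *
to(.45,-.385,.09,FY)
E
```

```text
position: [0.5314, -0.0557, 0.076]
ft_force: [0.5, -0.4, 0.0]
grip_width: 0.797
grasp_force: 0.0
position: [0.5317, -0.0556, 0.0212]
ft_force: [0.1, -0.1, 0.1]
grip_width: 0.797
grasp_force: 0.0
position: [0.5329, -0.0554, 0.0218]
ft_force: [4.4, 0.4, 6.1]
grip_width: 0.497
grasp_force: 61.0
position: [0.5311, -0.0556, 0.0924]
ft_force: [-0.1, 0.1, -3.3]
grip_width: 0.495
grasp_force: 64.2
to [-4.137 -0.93   0.032] [-0.001  0.    -0.006] | pos [ 0.5311 -0.0556  0.0924] F [-0.1  0.1 -3.3] w 0.495 g 64.2 t 85.0
```

```bash
(
python3 -m inch '[[[-0.1,0,0],[0,0,0]],[[-0.25,-0.1,0],[0,0,0]],[[-0.4,-0.1,0],[0,0,0]],[[-0.6,-0.2,0],[0,0,0]],[[-0.8,-0.2,0],[0,0,0]],[[-0.95,-0.25,0],[0,0,0]],[[-1,-0.25,0],[0,0,0]],[[-1,-0.25,0],[0,0,0]],[[-1,-0.25,0],[0,0,0]],[[-1,-0.25,0],[0,0,0]]]'
python3 -m inch '[[[-0.1,0,0],[0,0,0]],[[-0.25,-0.1,0],[0,0,0]],[[-0.4,-0.1,0],[0,0,0]],[[-0.6,-0.2,0],[0,0,0]],[[-0.8,-0.2,0],[0,0,0]],[[-0.95,-0.25,0],[0,0,0]],[[-1,-0.25,0],[0,0,0]],[[-1,-0.25,0],[0,0,0]],[[-1,-0.25,0],[0,0,0]],[[-1,-0.25,0],[0,0,0]]]'
python3 -m inch '[[[-0.1,0,0],[0,0,0]],[[-0.25,-0.1,0],[0,0,0]],[[-0.4,-0.1,0],[0,0,0]],[[-0.6,-0.2,0],[0,0,0]],[[-0.8,-0.2,0],[0,0,0]],[[-0.95,-0.25,0],[0,0,0]],[[-1,-0.25,0],[0,0,0]],[[-1,-0.25,0],[0,0,0]],[[-1,-0.25,0],[0,0,0]],[[-1,-0.25,0],[0,0,0]]]'
python3 -m inch '[[[-0.1,0,0],[0,0,0]],[[-0.25,-0.1,0],[0,0,0]],[[-0.4,-0.1,0],[0,0,0]],[[-0.6,-0.2,0],[0,0,0]],[[-0.8,-0.2,0],[0,0,0]],[[-0.95,-0.2,0],[0,0,0]],[[-1.0,-0.2,0],[0,0,0]],[[-1.0,-0.2,0],[0,0,0]],[[-1.0,-0.2,0],[0,0,0]],[[-1.0,-0.2,0],[0,0,0]]]'
) | grep -E 'pos|wid'
python3 - <<'E'
from h import *
to(.45,-.382,.0185,FY)
E
```

```text
position: [0.51, -0.1343, 0.0928]
grip_width: 0.497
position: [0.4885, -0.2139, 0.0928]
grip_width: 0.494
position: [0.4669, -0.2935, 0.0928]
grip_width: 0.493
position: [0.4491, -0.3733, 0.0928]
grip_width: 0.497
to [-0.109  0.013  0.928] [ 0.    -0.001 -0.005] | pos [ 0.4491 -0.3733  0.0928] F [ 1.  -0.1 -2.6] w 0.497 g 64.1 t 89.0
```

```bash
(
python3 -m inch '[[[-0.1,0.01,0.1],[0,0,0]],[[-0.1,0.01,0.2],[0,0,0]],[[-0.1,0.01,0.3],[0,0,0]],[[-0.1,0.01,0.4],[0,0,0]],[[-0.1,0.01,0.5],[0,0,0]],[[-0.1,0.01,0.6],[0,0,0]],[[-0.1,0.01,0.7],[0,0,0]],[[-0.1,0.01,0.8],[0,0,0]],[[-0.1,0.01,0.85],[0,0,0]],[[-0.1,0.01,0.9],[0,0,0]]]'
python3 -m inch '[[[0,0,0.02],[0,0,0]],[[0,0,0.04],[0,0,0]],[[0,0,0.05],[0,0,0]],[[0,0,0.05],[0,0,0]],[[0,0,0.05],[0,0,0]],[[0,0,0.05],[0,0,0]],[[0,0,0.05],[0,0,0]],[[0,0,0.05],[0,0,0]],[[0,0,0.05],[0,0,0]],[[0,0,0.05],[0,0,0]]]'
) | grep -E 'pos|ft|wid|gra'
```

```text
position: [0.4496, -0.382, 0.0205]
ft_force: [0.6, -0.1, -3.5]
grip_width: 0.496
grasp_force: 64.1
position: [0.4497, -0.382, 0.0169]
ft_force: [0.4, 0.1, -2.6]
grip_width: 0.495
grasp_force: 64.3
```

```bash
(
python3 -m inch '[[[0,0,0.01],[0,0,0]],[[0,0,0.01],[0,0,0]],[[0,0,0.01],[0,0,0]],[[0,0,0.01],[0,0,0]],[[0,0,0.01],[0,0,0]],[[0,0,0.01],[0,0,0]],[[0,0,0.01],[0,0,0]],[[0,0,0.01],[0,0,0]],[[0,0,0.01],[0,0,0]],[[0,0,0.01],[0,0,0]]]' 0.8
python3 -m inch '[[[0,0,-0.1],[0,0,0]],[[0,0,-0.3],[0,0,0]],[[0,0,-0.5],[0,0,0]],[[0,0,-0.7],[0,0,0]],[[0,0,-0.9],[0,0,0]],[[0,0,-1],[0,0,0]],[[0,0,-1],[0,0,0]],[[0,0,-1],[0,0,0]],[[0,0,-1],[0,0,0]],[[0,0,-1],[0,0,0]]]'
python3 -m inch '[[[0.2,0,-0.2],[0,0,0]],[[0.4,0.1,-0.3],[0,0,0]],[[0.7,0.1,-0.3],[0,0,0]],[[1,0.2,-0.3],[0,0,0]],[[1,0.2,-0.3],[0,0,0]],[[1,0.2,-0.3],[0,0,0]],[[1,0.2,-0.3],[0,0,0]],[[1,0.2,-0.3],[0,0,0]],[[1,0.2,-0.3],[0,0,0]],[[1,0.2,-0.3],[0,0,0]]]'
) | grep -E 'pos|ft|wid'
python3 - <<'E'
from h import *
t=snap('top','t12.png')
c2=nutc(t,230,210); print(c2.round(4),nutphase(t,c2)); to(.5395,.1025,.021,FY)
s=snap('side','s12.png')
m,c=blobs(s,(40,50,20),(95,255,200),15,(200,160,400,380)); print([(cv2.boundingRect(x),cv2.contourArea(x)) for x in c[:4]],proj('side',[.45,-.382,.03]))
E
```

```text
position: [0.4496, -0.382, 0.0161]
ft_force: [0.3, -0.7, 0.5]
grip_width: 0.801
position: [0.4493, -0.3817, 0.0954]
ft_force: [0.0, 0.8, 0.3]
grip_width: 0.796
position: [0.467, -0.3028, 0.12]
ft_force: [-0.0, 0.5, 0.8]
grip_width: 0.802
[0.5353 0.1006] (np.float64(58.1), np.float64(0.457))
to [5.082 0.8   1.238] [-0.     0.    -0.007] | pos [ 0.467  -0.3027  0.12  ] F [-1.2 -0.5 -0.5] w 0.8 g 0.0 t 94.0
[((336, 240, 35, 27), 726.5), ((308, 319, 21, 19), 136.5)] [317.6083684  323.06430097]
```

```bash
(
python3 -m inch '[[[0.2,0,0],[0,0,0]],[[0.5,0.1,0],[0,0,0]],[[0.8,0.15,0],[0,0,0]],[[1,0.16,0],[0,0,0]],[[1,0.16,0],[0,0,0]],[[1,0.16,0],[0,0,0]],[[1,0.16,0],[0,0,0]],[[1,0.16,0],[0,0,0]],[[1,0.16,0],[0,0,0]],[[1,0.16,0],[0,0,0]]]'
python3 -m inch '[[[0.2,0,0],[0,0,0]],[[0.5,0.1,0],[0,0,0]],[[0.8,0.15,0],[0,0,0]],[[1,0.16,0],[0,0,0]],[[1,0.16,0],[0,0,0]],[[1,0.16,0],[0,0,0]],[[1,0.16,0],[0,0,0]],[[1,0.16,0],[0,0,0]],[[1,0.16,0],[0,0,0]],[[1,0.16,0],[0,0,0]]]'
python3 -m inch '[[[0.2,0,0],[0,0,0]],[[0.5,0.1,0],[0,0,0]],[[0.8,0.15,0],[0,0,0]],[[1,0.16,0],[0,0,0]],[[1,0.16,0],[0,0,0]],[[1,0.16,0],[0,0,0]],[[1,0.16,0],[0,0,0]],[[1,0.16,0],[0,0,0]],[[1,0.16,0],[0,0,0]],[[1,0.16,0],[0,0,0]]]'
python3 -m inch '[[[0.2,0,0],[0,0,0]],[[0.5,0.1,0],[0,0,0]],[[0.8,0.15,0],[0,0,0]],[[1,0.16,0],[0,0,0]],[[1,0.16,0],[0,0,0]],[[1,0.16,0],[0,0,0]],[[1,0.16,0],[0,0,0]],[[1,0.16,0],[0,0,0]],[[1,0.16,0],[0,0,0]],[[1,0.16,0],[0,0,0]]]'
python3 -m inch '[[[0.2,0,0],[0,0,0]],[[0.5,0.1,0],[0,0,0]],[[0.8,0.15,0],[0,0,0]],[[1,0.16,0],[0,0,0]],[[1,0.16,0],[0,0,0]],[[1,0.16,0],[0,0,0]],[[1,0.16,0],[0,0,0]],[[1,0.16,0],[0,0,0]],[[1,0.16,0],[0,0,0]],[[1,0.16,0],[0,0,0]]]'
) | grep -E 'pos'
python3 - <<'E'
from h import *
to(.5395,.1025,.0213,FY)
s=snap('side'); s9=cv2.imread('pics/s12.png')[:,:,::-1]
print(np.abs(s[195:225,222:245].astype(int)-s9[195:225,222:245]).mean())
E
```

```text
position: [0.4815, -0.2231, 0.1201]
position: [0.4959, -0.1433, 0.1201]
position: [0.5104, -0.0636, 0.1201]
position: [0.5248, 0.0162, 0.1201]
position: [0.5393, 0.0959, 0.1202]
to [8.200e-02 1.000e-03 1.236e+00] [ 0.    -0.    -0.006] | pos [0.5393 0.0959 0.1202] F [-0.2 -1.  -0.6] w 0.803 g 0.0 t 99.0
2.733816425120773
```

```bash
(
python3 -m inch '[[[0.08,0,0.05],[0,0,0]],[[0.08,0,0.1],[0,0,0]],[[0.08,0,0.2],[0,0,0]],[[0.08,0,0.3],[0,0,0]],[[0.08,0,0.4],[0,0,0]],[[0.08,0,0.5],[0,0,0]],[[0.08,0,0.6],[0,0,0]],[[0.08,0,0.6],[0,0,0]],[[0.08,0,0.6],[0,0,0]],[[0.08,0,0.6],[0,0,0]]]'
python3 -m inch '[[[0,0,0.1],[0,0,0]],[[0,0,0.2],[0,0,0]],[[0,0,0.3],[0,0,0]],[[0,0,0.4],[0,0,0]],[[0,0,0.5],[0,0,0]],[[0,0,0.6],[0,0,0]],[[0,0,0.63],[0,0,0]],[[0,0,0.63],[0,0,0]],[[0,0,0.63],[0,0,0]],[[0,0,0.63],[0,0,0]]]'
python3 -m inch '[[[0,0,0],[0,0,0]],[[0,0,0],[0,0,0]],[[0,0,0],[0,0,0]],[[0,0,0],[0,0,0]],[[0,0,0],[0,0,0]],[[0,0,0],[0,0,0]],[[0,0,0],[0,0,0]],[[0,0,0],[0,0,0]],[[0,0,0],[0,0,0]],[[0,0,0],[0,0,0]]]' 0 60
python3 -m inch '[[[0,0,-0.1],[0,0,0]],[[0,0,-0.3],[0,0,0]],[[0,0,-0.5],[0,0,0]],[[0,0,-0.7],[0,0,0]],[[0,0,-0.9],[0,0,0]],[[0,0,-0.9],[0,0,0]],[[0,0,-0.9],[0,0,0]],[[0,0,-0.9],[0,0,0]],[[0,0,-0.9],[0,0,0]],[[0,0,-0.9],[0,0,0]]]'
) | grep -E 'pos|ft|wid|gra'
python3 - <<'E'
from h import *
to(.45,-.285,.09,FY)
E
```

```text
position: [0.5397, 0.1027, 0.0724]
ft_force: [-0.3, 1.1, -1.1]
grip_width: 0.801
grasp_force: 0.0
position: [0.5397, 0.1028, 0.022]
ft_force: [-0.6, 0.5, -0.8]
grip_width: 0.797
grasp_force: 0.0
position: [0.5398, 0.1028, 0.0223]
ft_force: [-1.0, 0.0, 4.5]
grip_width: 0.497
grasp_force: 60.4
position: [0.5391, 0.1026, 0.0932]
ft_force: [-0.4, -0.1, -3.2]
grip_width: 0.493
grasp_force: 61.5
to [-4.866 -1.015  0.043] [-0.001  0.001 -0.006] | pos [0.5391 0.1026 0.0932] F [-0.4 -0.1 -3.2] w 0.493 g 61.5 t 103.1
```

```bash
(
python3 -m inch '[[[-0.1,0,0],[0,0,0]],[[-0.25,-0.1,0],[0,0,0]],[[-0.4,-0.1,0],[0,0,0]],[[-0.6,-0.15,0],[0,0,0]],[[-0.8,-0.2,0],[0,0,0]],[[-0.95,-0.2,0],[0,0,0]],[[-1,-0.2,0],[0,0,0]],[[-1,-0.2,0],[0,0,0]],[[-1,-0.2,0],[0,0,0]],[[-1,-0.2,0],[0,0,0]]]'
python3 -m inch '[[[-0.1,0,0],[0,0,0]],[[-0.25,-0.1,0],[0,0,0]],[[-0.4,-0.1,0],[0,0,0]],[[-0.6,-0.15,0],[0,0,0]],[[-0.8,-0.2,0],[0,0,0]],[[-0.95,-0.2,0],[0,0,0]],[[-1,-0.2,0],[0,0,0]],[[-1,-0.2,0],[0,0,0]],[[-1,-0.2,0],[0,0,0]],[[-1,-0.2,0],[0,0,0]]]'
python3 -m inch '[[[-0.1,0,0],[0,0,0]],[[-0.25,-0.1,0],[0,0,0]],[[-0.4,-0.1,0],[0,0,0]],[[-0.6,-0.15,0],[0,0,0]],[[-0.8,-0.2,0],[0,0,0]],[[-0.95,-0.2,0],[0,0,0]],[[-1,-0.2,0],[0,0,0]],[[-1,-0.2,0],[0,0,0]],[[-1,-0.2,0],[0,0,0]],[[-1,-0.2,0],[0,0,0]]]'
python3 -m inch '[[[-0.1,0,0],[0,0,0]],[[-0.25,-0.1,0],[0,0,0]],[[-0.4,-0.1,0],[0,0,0]],[[-0.6,-0.15,0],[0,0,0]],[[-0.8,-0.2,0],[0,0,0]],[[-0.95,-0.2,0],[0,0,0]],[[-1,-0.2,0],[0,0,0]],[[-1,-0.2,0],[0,0,0]],[[-1,-0.2,0],[0,0,0]],[[-1,-0.2,0],[0,0,0]]]'
python3 -m inch '[[[-0.1,0,0],[0,0,0]],[[-0.25,-0.1,0],[0,0,0]],[[-0.4,-0.1,0],[0,0,0]],[[-0.6,-0.15,0],[0,0,0]],[[-0.8,-0.2,0],[0,0,0]],[[-0.87,-0.2,0],[0,0,0]],[[-0.87,-0.2,0],[0,0,0]],[[-0.87,-0.2,0],[0,0,0]],[[-0.87,-0.2,0],[0,0,0]],[[-0.87,-0.2,0],[0,0,0]]]'
) | grep -E 'pos|wid'
python3 - <<'E'
from h import *
to(.45,-.285,.0178,FY)
E
```

```text
position: [0.5219, 0.0238, 0.0936]
grip_width: 0.499
position: [0.5043, -0.0559, 0.0936]
grip_width: 0.495
position: [0.4868, -0.1355, 0.0936]
grip_width: 0.495
position: [0.469, -0.2153, 0.0936]
grip_width: 0.498
position: [0.4519, -0.2845, 0.0936]
grip_width: 0.496
to [-0.007 -0.023  0.948] [ 0.    -0.    -0.004] | pos [ 0.4519 -0.2845  0.0936] F [ 0.2  0.1 -3.8] w 0.496 g 61.9 t 108.1
```

```bash
(
python3 -m inch '[[[0,-0.01,0.1],[0,0,0]],[[0,-0.02,0.2],[0,0,0]],[[0,-0.02,0.3],[0,0,0]],[[0,-0.02,0.4],[0,0,0]],[[0,-0.02,0.5],[0,0,0]],[[0,-0.02,0.6],[0,0,0]],[[0,-0.02,0.7],[0,0,0]],[[0,-0.02,0.8],[0,0,0]],[[0,-0.02,0.85],[0,0,0]],[[0,-0.02,0.9],[0,0,0]]]'
python3 -m inch '[[[0,0,0.02],[0,0,0]],[[0,0,0.04],[0,0,0]],[[0,0,0.06],[0,0,0]],[[0,0,0.06],[0,0,0]],[[0,0,0.06],[0,0,0]],[[0,0,0.06],[0,0,0]],[[0,0,0.06],[0,0,0]],[[0,0,0.06],[0,0,0]],[[0,0,0.06],[0,0,0]],[[0,0,0.06],[0,0,0]]]'
python3 -m inch '[[[0,0,0],[0,0,0]],[[0,0,0],[0,0,0]],[[0,0,0],[0,0,0]],[[0,0,0],[0,0,0]],[[0,0,0],[0,0,0]],[[0,0,0],[0,0,0]],[[0,0,0],[0,0,0]],[[0,0,0],[0,0,0]],[[0,0,0],[0,0,0]],[[0,0,0],[0,0,0]]]' 0.8
python3 -m inch '[[[0,0,-0.1],[0,0,0]],[[0,0,-0.3],[0,0,0]],[[0,0,-0.5],[0,0,0]],[[0,0,-0.7],[0,0,0]],[[0,0,-0.9],[0,0,0]],[[0,0,-1],[0,0,0]],[[0,0,-1],[0,0,0]],[[0,0,-1],[0,0,0]],[[0,0,-1],[0,0,0]],[[0,0,-1],[0,0,0]]]'
python3 -m inch '[[[0.2,0,-0.2],[0,0,0]],[[0.4,0,-0.3],[0,0,0]],[[0.7,0,-0.5],[0,0,0]],[[1,0,-0.5],[0,0,0]],[[1,0,-0.5],[0,0,0]],[[1,0,-0.5],[0,0,0]],[[1,0,-0.5],[0,0,0]],[[1,0,-0.5],[0,0,0]],[[1,0,-0.5],[0,0,0]],[[1,0,-0.5],[0,0,0]]]'
python3 -m inch '[[[0.2,0,0],[0,0,0]],[[0.4,0,0],[0,0,0]],[[0.7,0,0],[0,0,0]],[[1,0,0],[0,0,0]],[[1,0,0],[0,0,0]],[[1,0,0],[0,0,0]],[[1,0,0],[0,0,0]],[[1,0,0],[0,0,0]],[[1,0,0],[0,0,0]],[[1,0,0],[0,0,0]]]'
) | grep -E 'pos|ft|wid'
python3 - <<'E'
from h import *
t=snap('top','t13.png'); s=snap('side','s13.png')
A=cv2.resize(t[150:275,285:405],None,fx=4.8,fy=4.8,interpolation=cv2.INTER_CUBIC)[:,:,::-1]
B=cv2.resize(s[200:370,225:385],None,fx=1.6,fy=1.6,interpolation=cv2.INTER_CUBIC)[:,:,::-1]
C=np.zeros((A.shape[0],B.shape[1],3),np.uint8); C[:B.shape[0]]=B; b=cv2.resize(t[160:240,200:310],(B.shape[1],190))[:,:,::-1]; C[B.shape[0]:B.shape[0]+190]=b
cv2.imwrite('pics/v13.png',np.hstack([A,C])[:600,:800]); print(A.shape,B.shape)
for P in((.45,-.382),(.45,-.285)):
    u,v=proj('top',[*P,.065]).round().astype(int); c=nutc(t,u,v,.0655); print(u,v,c.round(4),nutphase(t,c,.0655))
E
```

```text
position: [0.4499, -0.2852, 0.0213]
ft_force: [-0.5, -0.9, -3.1]
grip_width: 0.5
position: [0.4502, -0.2852, 0.0173]
ft_force: [-2.4, 1.1, 6.2]
grip_width: 0.493
position: [0.4499, -0.2852, 0.0169]
ft_force: [-0.0, 0.2, 0.6]
grip_width: 0.803
position: [0.4496, -0.285, 0.0963]
ft_force: [0.4, -0.5, 0.9]
grip_width: 0.802
position: [0.4513, -0.2058, 0.1368]
ft_force: [-1.0, -0.3, -0.5]
grip_width: 0.801
position: [0.4531, -0.1257, 0.1369]
ft_force: [-0.8, 1.0, -1.3]
grip_width: 0.798
(600, 576, 3) (272, 256, 3)
378 234 [ 0.4526 -0.3876] (np.float64(27.7), np.float64(0.162))
348 235 [ 0.4502 -0.2885] (np.float64(5.7), np.float64(0.047))
```

View pics/v13.png

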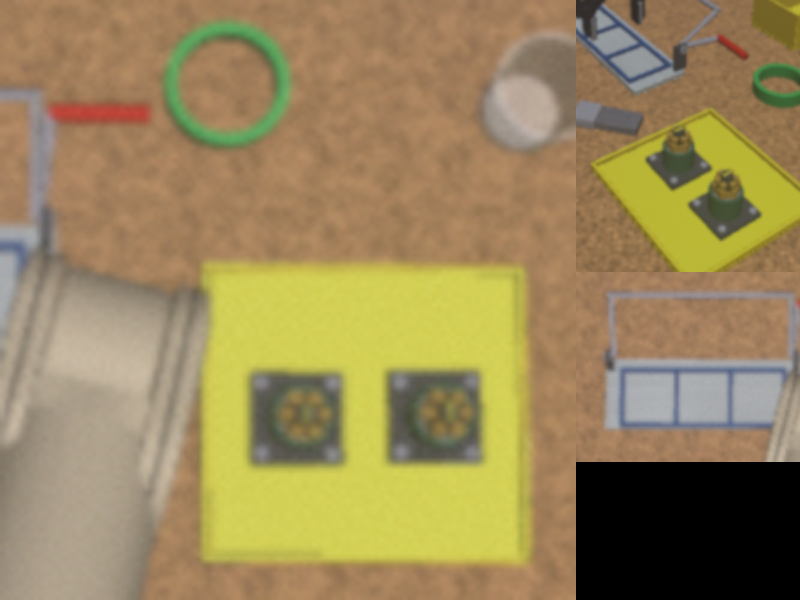

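Both hubs stand upright in the tray, at crop (297,417) and (435,417). The clamp is fully back and the bystanders are untouched. I'll check the nut phase numerically once more, then hand in.

Run:
```python
from h import *
t=cv2.imread('pics/t13.png')[:,:,::-1].copy()
for x,y in((303,417),(444,415)):
    c=ray('top',285+(x+.5)/4.8-.5,150+(y+.5)/4.8-.5,.0655)[:2]; print(c,nutphase(t,c,.0655))
print(manip.hand_in())
```

```text
[ 0.44449153 -0.28377523] (np.float64(58.3), np.float64(0.221))
[ 0.44428297 -0.38007449] (np.float64(57.7), np.float64(0.206))
the job is handed in; nothing more can be done
None
```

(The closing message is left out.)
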